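# Press a brake caliper's piston home in a bench locking clamp and release it

## Task

Push the piston of the brake caliper fully back into its bore so that new pads will fit: stand the caliper upright in the nest of the bench locking clamp, astride the open moving jaw and with its housing between the two jaws, and let it go. Press the clamp's long handle shut until it snaps over centre, take the hand away so that the clamp stays locked on the piston by itself, then flick the release lever at the end of the handle so that the clamp springs wide open and leaves the caliper standing free in its nest, piston home. Never load the handle or the lever with more than 15 N, and leave the brake pads, the V block and the brush where they lie.

Things in the scene. Friction and masses are not known exactly. Their poses are not given: they have to be found in the camera images.
- clamp: Locking clamp (locking pliers on their side) on a dark plate fixed to the bench. Origin: bench top under the jaw pivot. At yaw 0 the handles point to -y (right), the jaws to +y, the moving handle is on the -x side. Plate: x -102..58, y -44..112, 12 mm thick. Jaws, handles, lever: z 31..53 mm. Fixed jaw: face at x 20, y 45..95, up to z 62. Fixed handle: x -20..20, from the pivot to y -126.
- nest (a point): The caliper's place: plate top, z 12 mm, at x -30, y 70 mm of the clamp, axes parallel to the clamp's. Seated, the caliper's origin is here, axes parallel, housing to +x. Cheeks 9 mm high (bevelled up to 15 mm) flank its 48 mm foot in y, 51.4 mm apart. Set it down 2 to 6 mm to -x of here, so that it clears fixed jaw and open jaw; shutting the clamp draws it against the fixed jaw.
- jaw: The clamp's moving part: jaw, handle, link and release lever. Origin: jaw pivot, z 42 mm. The jaw, a bar 10 mm thick, 16 mm high, reaches 82 mm from the pivot, into the caliper's mouth between piston and outer fork; a spring holds it open. Push the handle on its flat outer (-x) face, z 31..53: near x -91, y -99 mm of the clamp when open, x -34, y -118 when locked, each up to 11 mm off.
- jaw_pad (a point): Crown of the moving jaw's domed pad (70 mm from the pivot along the jaw), 42 mm above the bench; it meets the piston. Clamp open: about 62 mm from the fixed jaw's face; shut on a piston that is home: 41 mm.
- handle (a joint): Angle of the long handle against the jaw, rad: -0.11 to 0.11 = wide open, 0.79 to 0.99 = locked, as the adjusting screw sits in its cross slot behind the fixed handle. Pushed shut slowly it takes 5 to 10 N while the piston goes in, then less and less, none as it snaps over centre; there it stays, on a hard stop. Short of that it springs open. Pushed on at its stop it is overloaded in a few mm.
- release (a joint): Release lever, a thin sprung strip in the handle that sticks out past its end: 0 = at rest, 0.28 rad = pressed fully towards the fixed handle. When locked, pressing it by about 0.1 rad breaks the lock, with 2 to 5 N. It springs back.
- release_tab (a point): Middle of the release lever's upright thumb tab (26 mm long, 18 mm high, z 33..51), 26 mm beyond the handle's end. Press its outer side (-x side at clamp yaw 0) 10 to 25 mm towards +x. Locked, it lies near x -28, y -174 mm in the clamp's frame. It swings with the handle: once the lock breaks, the handle springs open to -x as soon as the hand makes way.
- caliper: Loose bare-metal brake caliper, 100 x 48 x 74 mm, about 0.6 kg, standing mouth down. Origin: centre of the underside. At +x the housing (x 10..50; 48 mm wide, above z 30 only 40), at -x the outer fork (x -50..-36, 48 mm wide); between them the open mouth, spanned by the bridge (40 mm wide in y, z 60..74). The piston, 34 mm across, looks out of the housing to -x at z 30.
- bridge (a point): Middle of the caliper's bridge, 67 mm above its underside, 7 mm below its top: grip here from above across the 40 mm width (y).
- piston (a joint): How far the piston stands out, m: 0.005 to 0.009 at first, 0 = fully home (its face then stands 1 mm out of the housing). It slides stiffly, at about 8 N, and more the faster it is pushed (2.5 N for each 10 mm/s).
- brake_pad_a: New brake pad, 60 x 40 x 12 mm, lying flat. Origin: centre of its underside. Not to be moved.
- brake_pad_b: The second, equal brake pad. Not to be moved.
- vee_block: Steel V block, 60 x 50 x 34 mm, standing on the bench. Origin: centre of its underside. Not to be moved.
- brush_b: Flat brush, 168 x 34 x 12 mm, lying on the bench. Origin: centre of its underside. Not to be moved.

How it is judged:
By the outcome, as a careful person would: the job done as asked, in the order asked, and still so for the second after the job is handed in, with the robot touching nothing.
It also fails if it takes over 72 s, if anything falls off the work surface, if the arm or the gripper's body presses on something with over 40 N, if the wrist force passes 120 N, or if a joint passes its speed limit or range.

## Robot

A 7-joint arm with a two-finger parallel gripper is mounted at the origin on a cart in front of the work surface, level with it; the furniture and walls round the work are solid. World frame = base frame: x ahead of the robot, y to its left, z up, the work surface at z = 0. Lengths are in m, angles in rad, forces in N, time in s.
With the tool pointing down it reaches from about 0.425 to 0.925 m from the base axis. Payload 6.8 kg.
Tool frame: the origin (TCP) lies on the mounting face of the last link; the fingertips stand 173 mm ahead of it and the grasp point (between the pads) lies 155 mm ahead of it; y points along the fingers, x is the direction in which the jaws open and shut, and the axes are right-handed (so a half turn about y gives the same grasp; the last joint's range is limited). The gripper opens to 85 mm and grips with 20 to 120 N. Pads are 22 mm wide; open, the fingers measure 114 mm over their backs; the gripper's body (76 mm by 85 mm) begins 54 mm behind the grasp point. The pads swing forward as they close: fully open they stand 13 mm farther back than shut.
Start: joints at [1.077, 0.477, 0.022, 1.555, -0.011, 1.109, -0.083], TCP at [0.254, -0.625, 0.405] pointing down, gripper open.
Joint ranges: [-2.96, 2.96], [-0.34, 2.1], [-1.41, 1.46], [0.24, 2.44], [-1.37, 4.51], [0.17, 1.92], [-2.96, 2.96]. Speed limits (rad/s): [2.39, 2.39, 3.14, 3.14, 3.14, 3.14, 3.14].

## Interface

Orientations are given as a rotation vector (axis times angle).
In Python, from bench import r gives the robot as it stands.
- The arm moves only by the tool step_arm, never from a script. Its arguments are lists of equal length, an entry for each row: "xyz": the shift along the tool's x, y, z scaled (see below), a list of three; "rotation": the turn, a rotation vector about the tool's x, y, z scaled (see below), a list of three. A call has 1 to 20 rows; each row is the pose to reach, as a shift and turn from the pose measured when the call began, along the tool's axes at that moment; what a row does not reach only later rows make up. The controller multiplies each number of a shift by 30 cm and each number of a turn by 90 degrees. A row lasts 1/8 s, in which the tool goes at most 62.5 mm and 10.7 degrees, less where a joint would pass 70% of its speed; a pose out of reach is approached as far as the arm can. A call with a number of a shift or a turn outside -1 to 1 is refused whole. A call with a gripper value outside its range is refused whole. "grip" is the closure, from 0 (fully open) to 1 (shut), set as the call begins (left out, the last holds). The fingers move at their own pace and stop on an object; "force" is the grip in N (left out, the last holds). Time passes only in rows, so rows that repeat a pose let the fingers close. It gives the time, the measured TCP pose, the force and the opening at its end, in the units of the state.
- r.get_obs(): the state, without advancing time (a new reading comes with each control period).
- r.grab_frame(name): name is "scene" or "top" or "wrist"; returns a dict with "pixels" (384x512x3 uint8, red, green, blue), "fx", "fy", "cx", "cy" (pixels), "position" and "attitude" of the camera in the world; the wrist camera has in their place "mount" (4x4, takes a point from camera to tool coordinates, whose origin is the TCP and whose axes are the tool frame's). Camera axes: x right, y down, z forward; pixel columns grow to the right and rows downward; lengths in m; the calibration is good to about 2 mm. The wrist camera is an equidistant fisheye: a pixel r from the principal point sees the ray r / f radians off the axis. A picture is of the moment at which its call begins: read the wrist's pose just before it. There is no depth.
- r.hand_in(): hands the job in, once; it reports no verdict.
The state is a dict: "clock": time; "joints": joint angles; "qvel": joint speeds; "tau": joint torques, N m; "tcp_pos": TCP position; "orientation": TCP orientation; "contact_force": force on the tool from outside, world axes, zero at the start; "moment": the same for the moment, N m; "grip_width": finger opening in m.
Only numpy, scipy, OpenCV 4.12 (cv2) and the standard library are available. Lean on these libraries where they do the work, as an engineer would, in place of code of your own. Each camera call takes 0.05 s, during which the arm holds its last target.

## Working session

There is one attempt and no reset: what is moved stays moved. The work goes in short steps, Python scripts to look and compute and a tool call to move; the robot and the scene stay as the last step left them, time stands still between calls to the robot, and variables do not carry over. Pictures are saved under pics/ and viewed, and the job is handed in when it is done.

Besides the shell and the picture viewer there is one more tool, called in YAML: its name, and indented under it one key for each argument. step_arm: Moves the arm, as the interface text tells. Its arguments: {"type":"object","properties":{"xyz":{"type":"array"},"rotation":{"type":"array"},"grip":{"type":"number"},"force":{"type":"number"}},"required":["xyz","rotation"]}

```bash
ls; mkdir -p pics
python3 - <<'E'
from bench import r
import cv2,pickle
o=r.get_obs();print({k:o[k] for k in o})
for n in("scene","top","wrist"):
    f=r.grab_frame(n);cv2.imwrite(f"pics/{n}0.png",f["pixels"][:,:,::-1])
    pickle.dump((r.get_obs(),f),open(f"pics/{n}0.pkl","wb"))
    print(n,{k:f[k] for k in f if k!="pixels"})
E
```

```text
pics
{'clock': 0.0, 'joints': array([ 1.07687801,  0.47778057,  0.02233869,  1.55642815, -0.01153328,
        1.10932439, -0.0831051 ]), 'qvel': array([ 0.00060833, -0.00097146, -0.00075879,  0.00064109,  0.00034469,
       -0.00033596,  0.00027863]), 'tau': array([-8.36161894e-05, -5.96447361e+01,  1.60763685e+00, -2.81189060e+01,
        1.23854616e-02,  9.47127293e-03, -4.84498287e-06]), 'tcp_pos': array([ 0.25392403, -0.62512185,  0.40374835]), 'orientation': array([-1.36643251,  0.92163164, -0.91906156]), 'contact_force': array([0.00496322, 0.09328627, 0.27416331]), 'moment': array([-0.02563904, -0.04091374, -0.0606515 ]), 'grip_width': 0.08511831641608157}
scene {'fx': 368.3889051043787, 'fy': 368.3889051043787, 'cx': 259.34802906951717, 'cy': 191.33983998603193, 'position': array([0.08577413, 0.68687917, 0.69741645]), 'attitude': array([-0.63672535,  2.54754056, -1.25523602])}
top {'fx': 463.19097685998736, 'fy': 463.19097685998736, 'cx': 248.62043454258963, 'cy': 190.95440451268686, 'position': array([0.36946779, 0.00791606, 1.20899443]), 'attitude': array([-2.18068427,  2.15974932, -0.10618546])}
wrist {'fx': 297.3186396354542, 'fy': 297.3186396354542, 'cx': 251.8354092559027, 'cy': 185.34949059501287, 'mount': array([[ 9.99999877e-01,  1.19067936e-05, -4.95941064e-04,
         1.25303597e-03],
       [ 4.81228425e-04, -2.66100755e-01,  9.63945100e-01,
         3.05592171e-02],
       [-1.20492796e-04, -9.63945220e-01, -2.66100728e-01,
         6.71576487e-02],
       [ 0.00000000e+00,  0.00000000e+00,  0.00000000e+00,
         1.00000000e+00]])}
```

View pics/scene0.png

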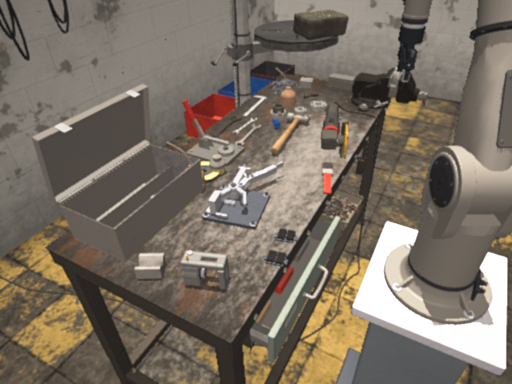

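View pics/top0.png

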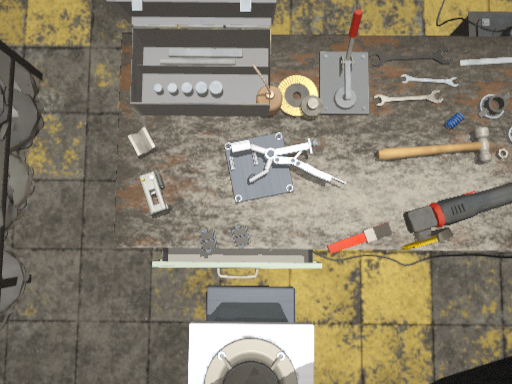

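View pics/wrist0.png

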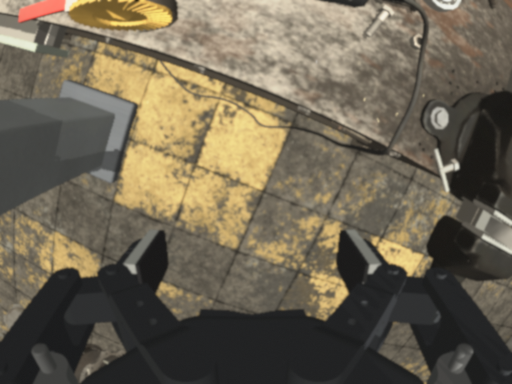

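```bash
cat > h.py <<'E'
import numpy as np,cv2,pickle
from scipy.spatial.transform import Rotation as R
def ray(f,u,v,obs=None):
    """origin and unit dir in world"""
    x=(u-f["cx"])/f["fx"];y=(v-f["cy"])/f["fy"]
    if "mount" in f:
        t=np.hypot(x,y);d=np.array([np.sin(t)*x/max(t,1e-9),np.sin(t)*y/max(t,1e-9),np.cos(t)])
        M=f["mount"];T=R.from_rotvec(obs["orientation"]).as_matrix()
        return T@M[:3,3]+obs["tcp_pos"],T@M[:3,:3]@d
    d=np.array([x,y,1.]);d/=np.linalg.norm(d)
    return np.array(f["position"]),R.from_rotvec(f["attitude"]).as_matrix()@d
def onz(f,u,v,z,obs=None):
    p,d=ray(f,u,v,obs);return p+d*(z-p[2])/d[2]
def tri(rs):
    A=np.zeros((3,3));b=np.zeros(3)
    for p,d in rs:
        P=np.eye(3)-np.outer(d,d);A+=P;b+=P@p
    X=np.linalg.solve(A,b);return X,[np.linalg.norm((np.eye(3)-np.outer(d,d))@(X-p)) for p,d in rs]
def proj(f,X,obs=None):
    X=np.asarray(X,float)
    if "mount" in f:
        M=f["mount"];T=R.from_rotvec(obs["orientation"]).as_matrix()
        c=M[:3,:3].T@(T.T@(X-obs["tcp_pos"])-M[:3,3]);t=np.arctan2(np.hypot(c[0],c[1]),c[2]);n=max(np.hypot(c[0],c[1]),1e-9)
        return f["cx"]+f["fx"]*t*c[0]/n,f["cy"]+f["fy"]*t*c[1]/n
    c=R.from_rotvec(f["attitude"]).as_matrix().T@(X-f["position"]);return f["cx"]+f["fx"]*c[0]/c[2],f["cy"]+f["fy"]*c[1]/c[2]
def ld(n): return pickle.load(open(f"pics/{n}.pkl","rb"))
def big(n,u0,u1,v0,v1,out,s=4):
    f=ld(n)[1];cv2.imwrite(f"pics/{out}.png",cv2.resize(f["pixels"][v0:v1,u0:u1,::-1],None,fx=s,fy=s,interpolation=cv2.INTER_CUBIC))
E
python3 -c "
from h import *
o,f=ld('wrist0');print(R.from_rotvec(o['orientation']).as_matrix())"
```

```text
[[ 3.76286196e-01 -5.78011850e-04  9.26503300e-01]
 [-9.26502469e-01  1.24252622e-03  3.76286634e-01]
 [-1.36870277e-03 -9.99999061e-01 -6.79839423e-05]]
```

Run:
```python
from h import *
big("top0",120,360,110,260,"t_z",s=3.3)
big("scene0",110,310,150,300,"s_z",s=4)
```

```text
(no output)
```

View pics/t_z.png

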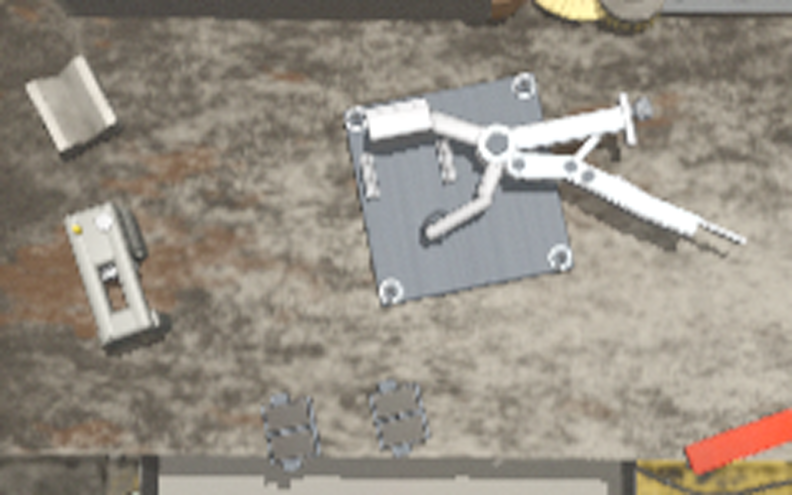

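View pics/s_z.png

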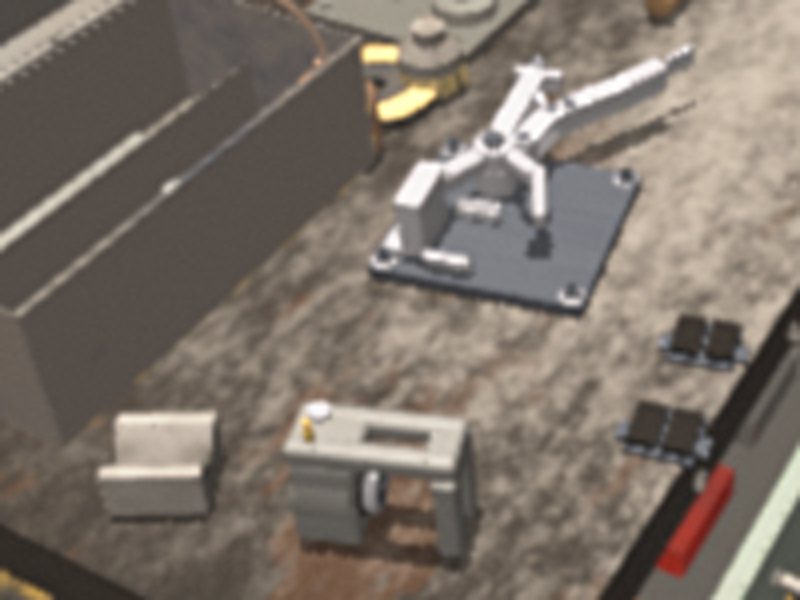

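Run:
```python
from h import *
o,f=ld("top0")
z=lambda a:(a[0]/3.3+120,a[1]/3.3+110)
B=np.array([onz(f,*z(p),.014) for p in[(356,119),(524,86),(560,257),(391,291)]])
print(B.round(4),B.mean(0)); 
for a,b in[(3,0),(2,1),(1,0),(2,3)]:
    d=B[b]-B[a];print(np.linalg.norm(d),np.degrees(np.arctan2(d[1],d[0])))
C=np.array([onz(f,*z(p),.074) for p in[(67,216),(107,203),(157,323),(106,340)]]);print(C.round(4),C.mean(0))
for a,b in[(3,0),(2,1)]:
    d=C[b]-C[a];print(np.linalg.norm(d),np.degrees(np.arctan2(d[1],d[0])))
o2=o
for n,p,h in[("pivot",(496,143),.055),("vee",(72,105),.03),("padA",(290,430),.012),("padb",(398,415),.012),("toolbox",(490,15),.1),("brush",(700,460),.012)]:print(n,onz(f,*z(p),h))
```

```text
[[ 0.6055  0.0652  0.014 ]
 [ 0.6334 -0.068   0.014 ]
 [ 0.497  -0.0968  0.014 ]
 [ 0.4689  0.0358  0.014 ]] [ 0.55116616 -0.01596635  0.014     ]
0.13974603302074134 12.137622346003313
0.13941481938623024 11.897330914147542
0.13606086438050508 101.82939668479725
0.1354747978224976 101.96866184516179
[[0.5179 0.2776 0.074 ]
 [0.528  0.248  0.074 ]
 [0.4383 0.2081 0.074 ]
 [0.4253 0.2456 0.074 ]] [0.47737285 0.24482044 0.074     ]
0.0979368904096284 19.077490138123522
0.09813568276507882 23.987641283491232
pivot [ 0.57978459 -0.04414659  0.055     ]
vee [0.61132012 0.28703415 0.03      ]
padA [0.35966574 0.11318029 0.012     ]
padb [0.37210553 0.02921043 0.012     ]
toolbox [ 0.66765133 -0.03718366  0.1       ]
brush [ 0.33956863 -0.20587431  0.012     ]
```

step_arm:
  xyz:
    - [-0.1, 0, 0.18]
    - [-0.2, 0, 0.36]
    - [-0.3, 0, 0.54]
    - [-0.4, 0.05, 0.74]
    - [-0.48, 0.1, 0.92]
    - [-0.5, 0.1, 0.95]
  rotation:
    - [0, 0, 0]
    - [0, 0, 0]
    - [0, 0, 0]
    - [0, 0, 0]
    - [0, 0, 0]
    - [0, 0, 0]

```text
clock: 0.9
tcp_pos: [0.4646, -0.3743, 0.3728]
orientation: [-1.367, 0.917, -0.911]
contact_force: [-1.1, -1.2, 0.3]
grip_width: 0.0855
```

step_arm:
  xyz:
    - [-0.18, 0, 0.1]
    - [-0.36, 0, 0.2]
    - [-0.54, 0, 0.3]
    - [-0.72, 0.02, 0.4]
    - [-0.9, 0.04, 0.5]
    - [-1, 0.04, 0.54]
    - [-1, 0.04, 0.54]
  rotation:
    - [0, 0, 0]
    - [0, 0, 0]
    - [0, 0, 0]
    - [0, 0, 0]
    - [0, 0, 0]
    - [0, 0, 0]
    - [0, 0, 0]

```text
clock: 1.78
tcp_pos: [0.4992, -0.0328, 0.3624]
orientation: [-1.368, 0.914, -0.908]
contact_force: [0.4, -0.1, -0.3]
grip_width: 0.0855
```

```bash
cat >> h.py <<'E'
def snap(n,name="wrist"):
    from bench import r
    o=r.get_obs();f=r.grab_frame(name);cv2.imwrite(f"pics/{n}.png",f["pixels"][:,:,::-1]);pickle.dump((o,f),open(f"pics/{n}.pkl","wb"));return o,f
E
python3 -c "
from h import *
o,f=snap('w1');print(o['tcp_pos'],o['orientation'],o['qvel'].round(3))
big('w1',0,512,0,384,'w1b',s=1.55)"
```

```text
[ 0.49917799 -0.03279367  0.36241448] [-1.36783374  0.91394481 -0.90775381] [ 0.042  0.003  0.059 -0.003  0.017  0.003  0.03 ]
```

View pics/w1b.png

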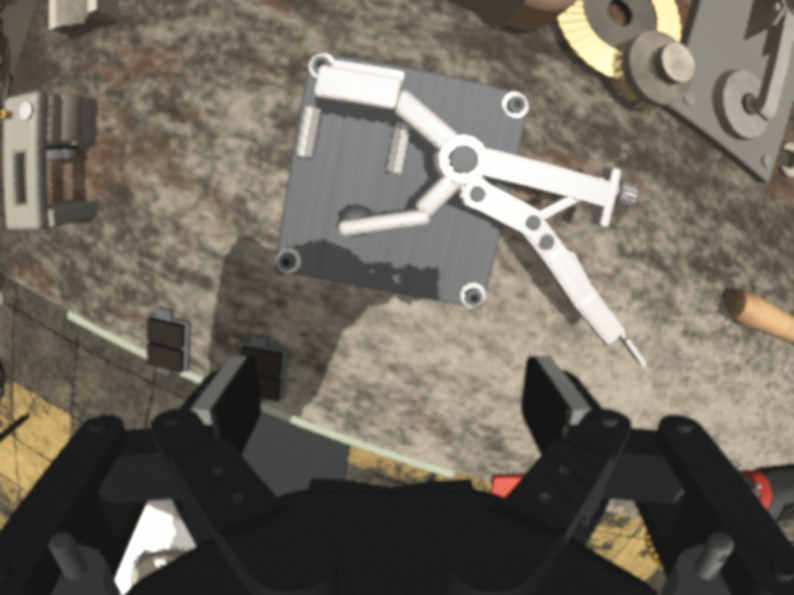

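Run:
```python
from h import *
o,f=ld("w1");ot,ft=ld("top0");s=1.55
big('w1',170,440,20,250,'w1c',s=3)
B=np.array([onz(f,u/s,v/s,.014,o) for u,v in[(321,66),(515,104),(473,295),(288,260)]])
print(B.round(4),B.mean(0))
for a,b in[(3,0),(2,1),(1,0),(2,3)]:
    d=B[b]-B[a];print(np.linalg.norm(d),np.degrees(np.arctan2(d[1],d[0])))
z=lambda a:(a[0]/3.3+120,a[1]/3.3+110)
print("pivot",tri([ray(f,464/s,159/s,o),ray(ft,*z((496,143)))]))
print("bolt",tri([ray(f,321/s,66/s,o),ray(ft,*z((356,119)))]))
print("handle end",tri([ray(f,612/s,338/s,o),ray(ft,*z((690,230)))]))
print("lever end",tri([ray(f,643/s,363/s,o),ray(ft,*z((743,241)))]))
for p in[(308,132),(398,149)]:print("cheek",onz(f,p[0]/s,p[1]/s,.021,o))
```

```text
[[ 0.6066  0.0646  0.014 ]
 [ 0.6352 -0.0686  0.014 ]
 [ 0.4982 -0.0975  0.014 ]
 [ 0.4704  0.0355  0.014 ]] [ 0.55260506 -0.01649597  0.014     ]
0.13926522520255072 12.045799097165533
0.14006290030216786 11.937253550701982
0.13618279239122308 102.1380105528592
0.135918500280206 101.8020389957345
pivot (array([ 0.58054993, -0.04492901,  0.05429447]), [np.float64(0.00097320968346424), np.float64(0.0009732096834642132)])
bolt (array([0.60684101, 0.06550819, 0.00928176]), [np.float64(0.0004394442397004097), np.float64(0.00043944423970050385)])
handle end (array([ 0.5156543 , -0.19300597,  0.05374733]), [np.float64(0.001511112124495281), np.float64(0.00151111212449519)])
lever end (array([ 0.507754  , -0.23396514,  0.04885845]), [np.float64(0.0009885878770334953), np.float64(0.0009885878770334946)])
cheek [0.56017529 0.05349419 0.021     ]
cheek [ 0.57191372 -0.00703677  0.021     ]
```

View pics/w1c.png

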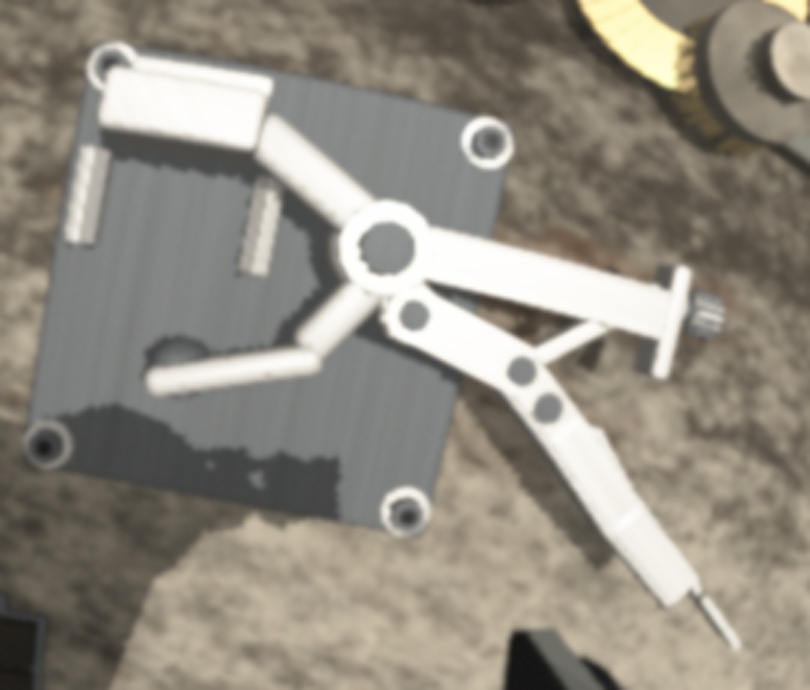

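step_arm:
  xyz:
    - [-0.18, 0, 0.04]
    - [-0.36, 0, 0.08]
    - [-0.54, 0, 0.12]
    - [-0.72, 0, 0.16]
    - [-0.83, 0, 0.17]
    - [-0.83, 0, 0.17]
    - [-0.83, 0, 0.17]
  rotation:
    - [0, 0, 0]
    - [0, 0, 0]
    - [0, 0, 0]
    - [0, 0, 0]
    - [0, 0, 0]
    - [0, 0, 0]
    - [0, 0, 0]

```text
clock: 2.7
tcp_pos: [0.4514, 0.2125, 0.3633]
orientation: [-1.368, 0.918, -0.914]
contact_force: [0.3, -0.3, -0.4]
grip_width: 0.0854
```

```bash
python3 -c "
from h import *
o,f=snap('w2');print(o['tcp_pos'],o['orientation'],o['qvel'].round(3))
big('w2',140,360,10,210,'w2b',s=3)"
```

```text
[0.4514453  0.21248127 0.36329257] [-1.36758036  0.91790347 -0.91368851] [ 0.01  -0.002  0.003  0.004 -0.002 -0.002 -0.004]
```

View pics/w2b.png

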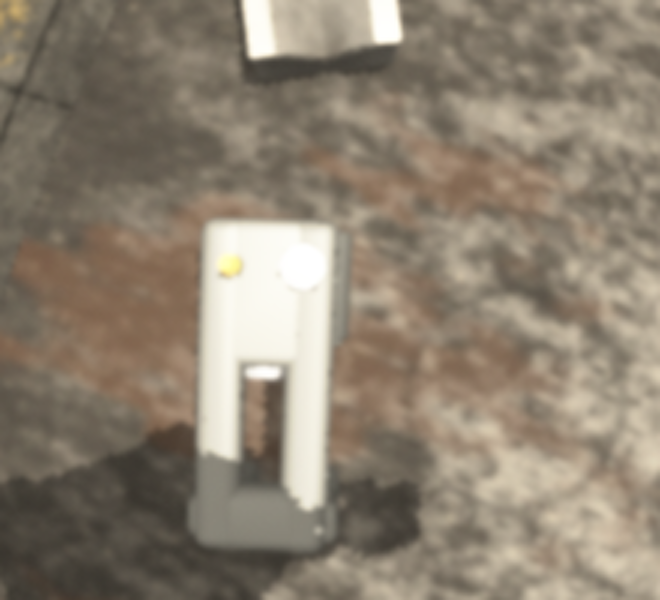

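View pics/w2.png

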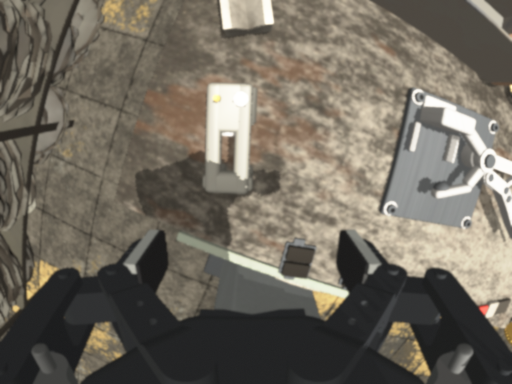

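Run:
```python
from h import *
o,f=ld('w2');g=lambda p,z:onz(f,p[0]/3+140,p[1]/3+10,z,o)
P={n:g(p,.074) for n,p in dict(tl=(202,223),tr=(336,223),ml=(198,455),mr=(328,505),bl=(191,547),br=(334,547),wt=(264,362),wb=(262,488),wl0=(240,370),wr0=(286,370),wl1=(240,480),wr1=(284,480)).items()}
for n in P:print(n,P[n].round(4))
for a,b in[("ml","tl"),("mr","tr"),("tr","tl"),("br","bl"),("wl1","wl0"),("wr1","wr0")]:
    d=P[b]-P[a];print(a,b,np.linalg.norm(d).round(4),np.degrees(np.arctan2(d[1],d[0])))
print((P["tl"]+P["tr"]+P["bl"]+P["br"])/4, (P["tl"]+P["tr"])/2,(P["bl"]+P["br"])/2,(P["wt"]+P["wb"])/2)
# height check: matching points in top view
ot,ft=ld("top0");z=lambda a:(a[0]/3.3+120,a[1]/3.3+110)
print(tri([ray(f,230/3+140,265/3+10,o),ray(ft,*z((77,229)))]))
print(tri([ray(f,302/3+140,267/3+10,o),ray(ft,*z((105,222)))]))
os,fs=ld("scene0");
print(tri([ray(f,302/3+140,267/3+10,o),ray(fs,318/4+110,411/4+150)]))
print(tri([ray(f,191/3+140,547/3+10,o),ray(fs,470/4+110,432/4+150)]), "corner?")
T=R.from_rotvec(o["orientation"]).as_matrix();print(T.round(4))
```

```text
tl [0.5164 0.2806 0.074 ]
tr [0.5305 0.2447 0.074 ]
ml [0.4522 0.2568 0.074 ]
mr [0.4528 0.2152 0.074 ]
bl [0.4245 0.249  0.074 ]
br [0.4413 0.2086 0.074 ]
wt [0.4853 0.2487 0.074 ]
wb [0.4501 0.2354 0.074 ]
wl0 [0.4805 0.2543 0.074 ]
wr0 [0.4855 0.2419 0.074 ]
wl1 [0.4499 0.2424 0.074 ]
wr1 [0.4549 0.2302 0.074 ]
ml tl 0.0685 20.311228188621666
mr tr 0.0832 20.790347214148785
tr tl 0.0385 111.45145263152227
br bl 0.0437 112.57285951683443
wl1 wl0 0.0329 21.248777722226333
wr1 wr0 0.0328 20.77966825294018
[0.47821509 0.24571824 0.074     ] [0.52349046 0.26267603 0.074     ] [0.43293972 0.22876046 0.074     ] [0.46769742 0.24204543 0.074     ]
(array([0.50776592, 0.26812745, 0.07952898]), [np.float64(0.0005114674090790247), np.float64(0.0005114674090790095)])
(array([0.51454948, 0.24939731, 0.0705578 ]), [np.float64(0.0006138100045287575), np.float64(0.0006138100045287573)])
(array([0.51554606, 0.24941978, 0.0723614 ]), [np.float64(0.0006929694691320787), np.float64(0.0006929694691320494)])
(array([0.42440502, 0.24252675, 0.08978224]), [np.float64(0.007829721342406665), np.float64(0.00782972134240664)]) corner?
[[ 3.817e-01 -1.100e-03  9.243e-01]
 [-9.243e-01  2.900e-03  3.817e-01]
 [-3.100e-03 -1.000e+00  1.000e-04]]
```

step_arm:
  xyz:
    - [-0.069, 0.05, 0.114]
    - [-0.069, 0.2, 0.114]
    - [-0.069, 0.33, 0.114]
    - [-0.069, 0.43, 0.114]
    - [-0.069, 0.48, 0.114]
    - [-0.069, 0.48, 0.114]
    - [-0.069, 0.48, 0.114]
  rotation:
    - [0, 0.018, 0]
    - [0, 0.018, 0]
    - [0, 0.018, 0]
    - [0, 0.018, 0]
    - [0, 0.018, 0]
    - [0, 0.018, 0]
    - [0, 0.018, 0]

```text
clock: 3.62
tcp_pos: [0.4757, 0.2449, 0.2205]
orientation: [-1.355, 0.939, -0.937]
contact_force: [-0.4, -0.2, -0.3]
grip_width: 0.0852
```

```bash
python3 -c "
from h import *
o,f=snap('w3');print(o['tcp_pos'],o['orientation'],o['contact_force'])
T=R.from_rotvec(o['orientation']).as_matrix();print(T.round(4))
big('w3',0,512,0,384,'w3b',s=1.55)"
```

```text
[0.47574734 0.24489233 0.22048005] [-1.35545749  0.93936435 -0.9366481 ] [-0.43845234 -0.21596813 -0.31302226]
[[ 3.542e-01  6.000e-04  9.352e-01]
 [-9.352e-01  3.800e-03  3.542e-01]
 [-3.300e-03 -1.000e+00  1.900e-03]]
```

View pics/w3b.png

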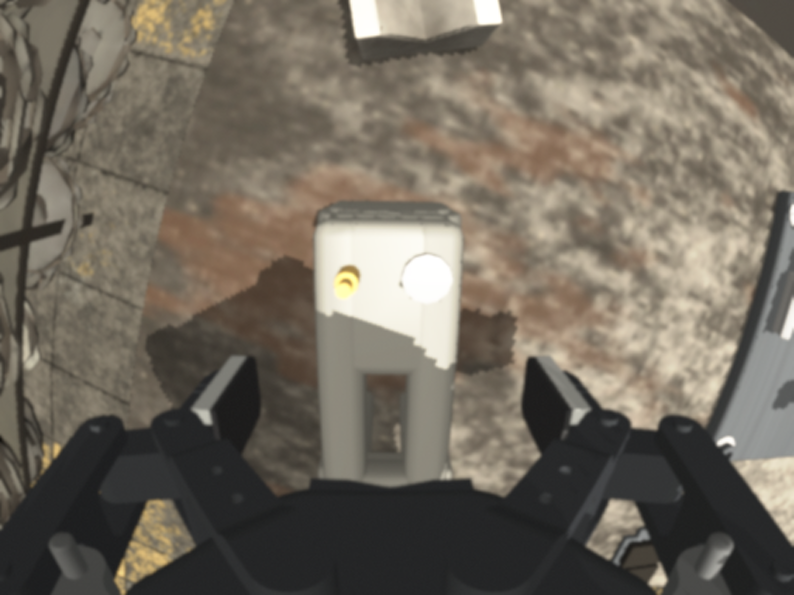

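step_arm:
  xyz:
    - [0, 0, 0]
    - [0, 0, 0]
    - [0, 0, 0]
    - [0, 0, 0]
    - [0, 0, 0]
    - [0, 0, 0]
    - [0, 0, 0]
  rotation:
    - [0, 0, 0]
    - [0, 0, 0]
    - [0, 0, 0]
    - [0, 0, 0]
    - [0, 0, 0]
    - [0, 0, 0]
    - [0, 0, 0]
  grip: 1
  force: 60

```text
clock: 4.55
tcp_pos: [0.4758, 0.2454, 0.2214]
orientation: [-1.354, 0.939, -0.937]
contact_force: [-1.1, -0.7, 6.3]
grip_width: 0.0392
```

step_arm:
  xyz:
    - [0, -0.05, 0]
    - [0, -0.12, 0]
    - [0, -0.2, 0]
    - [0, -0.25, 0]
    - [0, -0.25, 0]
  rotation:
    - [0, 0, 0]
    - [0, 0, 0]
    - [0, 0, 0]
    - [0, 0, 0]
    - [0, 0, 0]

```text
clock: 5.18
tcp_pos: [0.4759, 0.2451, 0.2974]
orientation: [-1.353, 0.938, -0.938]
contact_force: [0.7, -0.3, -6.5]
grip_width: 0.0391
```

```bash
python3 -c "
from h import *
o,f=snap('w4');print(o['tcp_pos'],o['orientation'],o['contact_force'],o['moment'],o['grip_width'])
T=R.from_rotvec(o['orientation']).as_matrix();print(T.round(4))
snap('s4','scene');big('s4',110,310,100,280,'s4b',s=4)
big('w4',150,350,50,384,'w4b',s=1.79)"
```

```text
[0.47588612 0.2450621  0.29739734] [-1.35250118  0.93781356 -0.93760834] [ 0.65479621 -0.30158226 -6.47549639] [-0.04942065 -0.00647078  0.01319004] 0.03907436033927917
[[ 0.3541  0.0035  0.9352]
 [-0.9352  0.0053  0.3541]
 [-0.0037 -1.      0.0051]]
```

View pics/s4b.png

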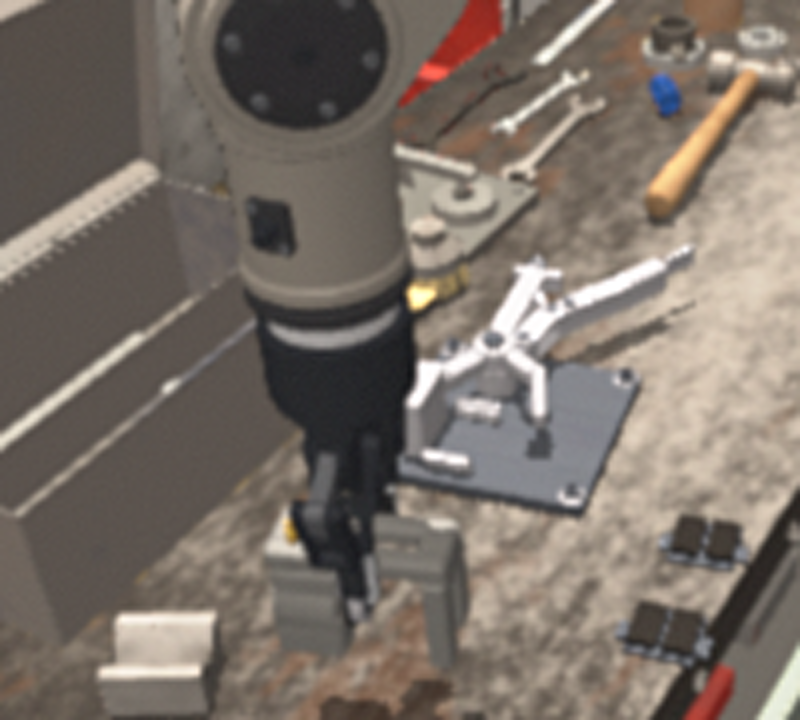

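View pics/w4.png

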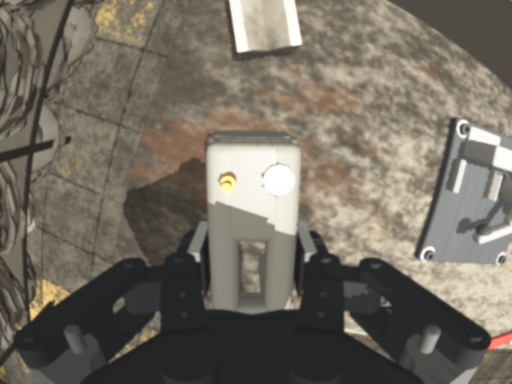

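Run:
```python
from h import *
big('w4',195,320,120,310,'w4b',s=3.1)
```

```text
(no output)
```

View pics/w4b.png

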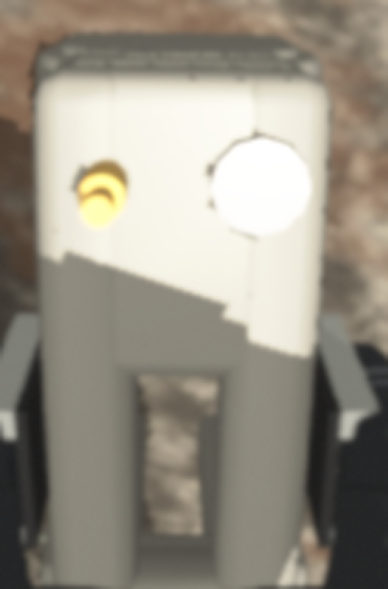

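Run:
```python
from h import *
def ana(n,s,u0,v0,pts,ytop):
    o,f=ld(n);T=R.from_rotvec(o["orientation"]).as_matrix()
    for k,p in pts.items():
        c,d=ray(f,p[0]/s+u0,p[1]/s+v0,o);c=T.T@(c-o["tcp_pos"]);d=T.T@d
        X=c+d*(ytop-c[1])/d[1];print(n,k,(X*1000).round(1))
# top face at tool y = .2214-.074
ana("w4",3.1,195,120,dict(fl=(38,80),fr=(327,80),wl=(135,372),wr=(220,372),ll=(45,350),lr=(318,320),cap=(262,187)),.2214-.074)
```

```text
w4 fl [-16.6 147.4  51.3]
w4 fr [ 20.6 147.4  51.3]
w4 wl [ -4.6 147.4  10.3]
w4 wr [  7.3 147.4  10.3]
w4 ll [-17.2 147.4  13.5]
w4 lr [ 20.8 147.4  18.1]
w4 cap [ 12.5 147.4  37.1]
```

step_arm:
  xyz:
    - [0.1, 0, -0.01]
    - [0.22, 0, -0.03]
    - [0.36, 0, -0.05]
    - [0.5, 0, -0.07]
    - [0.62, 0, -0.08]
    - [0.72, 0, -0.09]
    - [0.779, 0, -0.1]
    - [0.779, 0, -0.1]
    - [0.779, 0, -0.1]
  rotation:
    - [0, 0.02, 0]
    - [0, 0.05, 0]
    - [0, 0.08, 0]
    - [0, 0.097, 0]
    - [0, 0.097, 0]
    - [0, 0.097, 0]
    - [0, 0.097, 0]
    - [0, 0.097, 0]
    - [0, 0.097, 0]

```text
clock: 6.4
tcp_pos: [0.5297, 0.0169, 0.2947]
orientation: [-1.298, 1.054, -1.049]
contact_force: [-0.3, 0.2, -5.7]
grip_width: 0.039
```

```bash
python3 -c "
from h import *
o,f=snap('w5');print(o['tcp_pos'],o['orientation'],o['contact_force'],o['moment'],o['grip_width'])
T=R.from_rotvec(o['orientation']).as_matrix();print(T.round(4))
snap('s5','scene');big('s5',150,350,100,250,'s5b',s=4)
snap('t5','top')
big('w5',0,512,0,384,'w5b',s=1.55)"
```

```text
[0.52972192 0.01687275 0.29467051] [-1.29808912  1.05395422 -1.04912404] [-0.26861716  0.18801728 -5.7487381 ] [ 0.01888267  0.06837819 -0.00687722] 0.039043297876093945
[[ 0.2098  0.      0.9777]
 [-0.9777  0.0046  0.2098]
 [-0.0045 -1.      0.001 ]]
```

View pics/s5b.png

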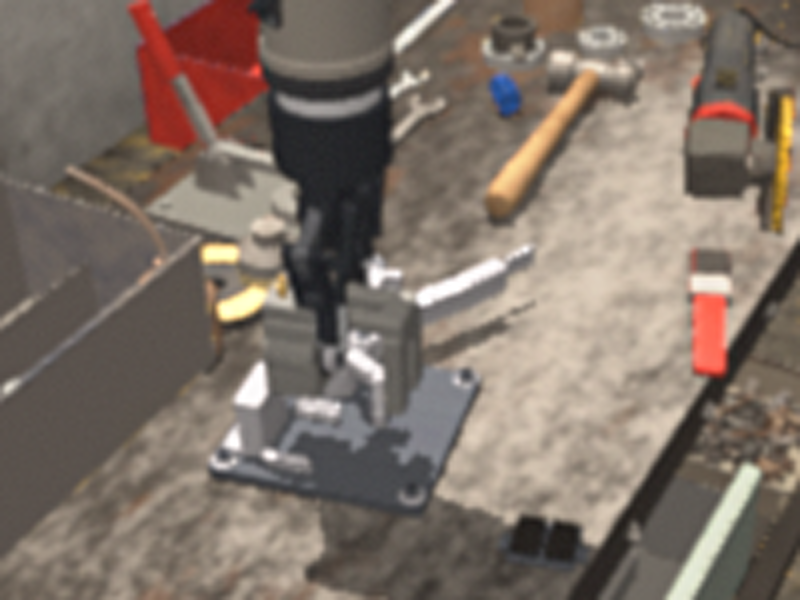

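View pics/w5b.png

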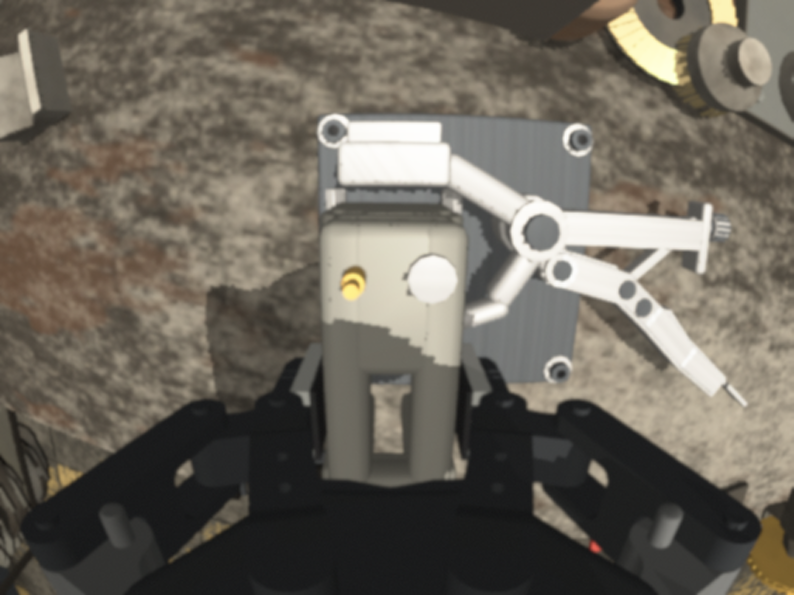

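Run:
```python
from h import *
o,f=ld("w5");T=R.from_rotvec(o["orientation"]).as_matrix();s=1.55
def at(u,v,z):
    X=onz(f,u/s,v/s,z,o);return T.T@(X-o["tcp_pos"])*1000,X
b1,b2,b3=[at(*p,.014) for p in[(334,131),(578,140),(558,370)]]
for b in(b1,b2,b3):print(b[0].round(1),b[1].round(4))
w=[b[1] for b in(b1,b2,b3)]
print(np.linalg.norm(w[0]-w[1]),np.linalg.norm(w[1]-w[2]))
d=w[0]-w[1];a1=np.degrees(np.arctan2(d[1],d[0]))-90;d=w[1]-w[2];a2=np.degrees(np.arctan2(d[1],d[0]));print("yaw",a1,a2)
c=(w[0]+w[2])/2;a=np.radians(12);Rz=np.array([[np.cos(a),-np.sin(a)],[np.sin(a),np.cos(a)]])
og=c[:2]-Rz@[-.022,.034];print("origin",og)
print("pivot",at(538,230,.054)[1])
print("fixed jaw face corners z62",at(341,187,.062)[1],at(449,187,.062)[1])
for p in [(341,187,.062),(449,187,.062)]:print((Rz.T@(at(*p)[1][:2]-og)*1000).round(1))
# caliper top corners now, z=bottom+.074
zt=.2947-.2214+.074
F=[at(*p,zt) for p in[(322,228),(466,228),(325,320),(463,350)]]
for q in F:print(q[0].round(1),(Rz.T@(q[1][:2]-og)*1000).round(1))
```

```text
[-29.1 280.9  85.3] [0.607  0.0645 0.014 ]
[106.9 280.3  84.5] [ 0.6348 -0.0686  0.014 ]
[106.4 280.1 -55.4] [ 0.4979 -0.0975  0.014 ]
0.13600327327592665 0.13993645462436285
yaw 11.795587478255143 11.88775311382505
origin [ 0.58102301 -0.04515906]
pivot [ 0.58149221 -0.04380732  0.054     ]
fixed jaw face corners z62 [0.5812274  0.04988973 0.062     ] [0.59121931 0.00367987 0.062     ]
[20.  92.9]
[20.1 45.7]
[-16.4 147.5  50.9] [13.7 88.5]
[ 20.7 147.3  51. ] [13.9 51.4]
[-16.5 147.5  25.9] [-11.3  88.5]
[ 21.3 147.3  17.1] [-20.   50.7]
```

step_arm:
  xyz:
    - [0, 0, 0.003]
    - [0, 0.04, 0.003]
    - [0, 0.08, 0.003]
    - [0, 0.12, 0.003]
    - [0, 0.14, 0.003]
    - [0, 0.14, 0.003]
  rotation:
    - [0, 0, 0]
    - [0, 0, 0]
    - [0, 0, 0]
    - [0, 0, 0]
    - [0, 0, 0]
    - [0, 0, 0]

```text
clock: 7.3
tcp_pos: [0.5306, 0.0172, 0.2523]
orientation: [-1.299, 1.054, -1.049]
contact_force: [0.4, -0.6, -5.2]
grip_width: 0.0391
```

```bash
python3 -c "
from h import *
o,f=snap('w6');print(o['tcp_pos'],o['orientation'],o['contact_force'],o['moment'],o['grip_width'])
T=R.from_rotvec(o['orientation']).as_matrix();print(T.round(4))
snap('s6','scene');big('s6',180,310,150,240,'s6b',s=6)
big('w6',150,420,40,260,'w6b',s=2.9)"
```

```text
[0.53057768 0.0171889  0.25227762] [-1.29903681  1.05394063 -1.04863877] [ 0.39767124 -0.58342673 -5.15779222] [-0.03804601  0.05834777 -0.00139999] 0.0390733988199925
[[ 2.103e-01 -7.000e-04  9.776e-01]
 [-9.776e-01  4.200e-03  2.103e-01]
 [-4.300e-03 -1.000e+00  2.000e-04]]
```

View pics/s6b.png

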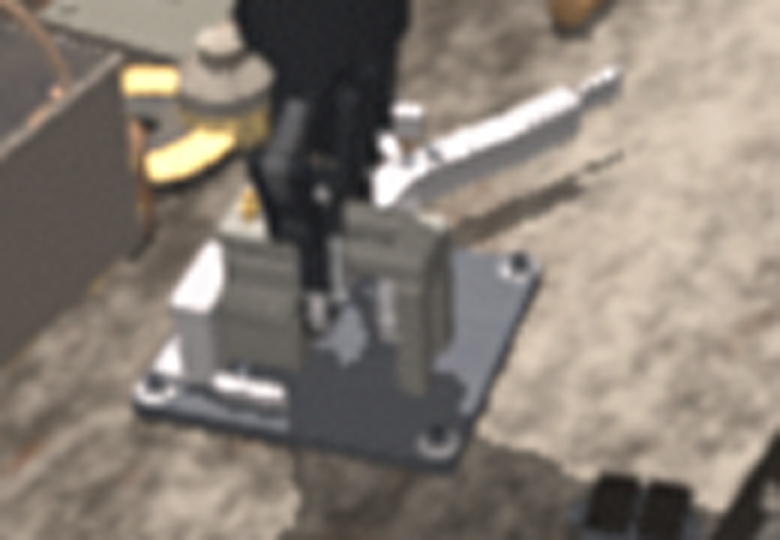

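View pics/w6b.png

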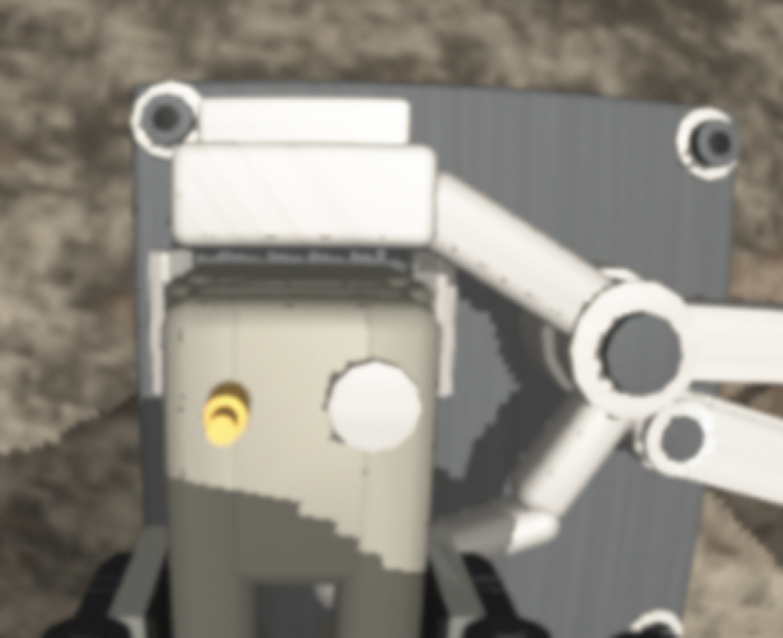

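step_arm:
  xyz:
    - [0, 0.01, 0]
    - [0, 0.02, 0]
    - [0, 0.03, 0]
    - [0, 0.04, 0]
    - [0, 0.05, 0]
    - [0, 0.058, 0]
    - [0, 0.058, 0]
  rotation:
    - [0, 0, 0]
    - [0, 0, 0]
    - [0, 0, 0]
    - [0, 0, 0]
    - [0, 0, 0]
    - [0, 0, 0]
    - [0, 0, 0]

```text
clock: 8.28
tcp_pos: [0.5309, 0.0173, 0.2355]
orientation: [-1.298, 1.053, -1.049]
contact_force: [0.4, 0.1, -4.6]
grip_width: 0.0391
```

Still hanging free at about 2 mm above the plate; lower the rest gently.

step_arm:
  xyz:
    - [0, 0.003, 0]
    - [0, 0.006, 0]
    - [0, 0.008, 0]
    - [0, 0.008, 0]
  rotation:
    - [0, 0, 0]
    - [0, 0, 0]
    - [0, 0, 0]
    - [0, 0, 0]

```text
clock: 8.78
tcp_pos: [0.5308, 0.0173, 0.2335]
orientation: [-1.298, 1.053, -1.049]
contact_force: [-3.8, -0.2, 2.0]
grip_width: 0.0389
```

step_arm:
  xyz:
    - [0, 0, 0]
    - [0, 0, 0]
    - [0, 0, 0]
    - [0, 0, 0]
    - [0, 0, 0]
    - [0, 0, 0]
  rotation:
    - [0, 0, 0]
    - [0, 0, 0]
    - [0, 0, 0]
    - [0, 0, 0]
    - [0, 0, 0]
    - [0, 0, 0]
  grip: 0

```text
clock: 9.52
tcp_pos: [0.5309, 0.0173, 0.2335]
orientation: [-1.298, 1.053, -1.049]
contact_force: [-0.1, -0.4, 0.6]
grip_width: 0.0851
```

step_arm:
  xyz:
    - [0, -0.05, 0]
    - [0, -0.15, 0]
    - [0, -0.3, 0]
    - [0, -0.45, 0]
    - [0, -0.5, 0]
    - [0, -0.5, 0]
  rotation:
    - [0, 0, 0]
    - [0, 0, 0]
    - [0, 0, 0]
    - [0, 0, 0]
    - [0, 0, 0]
    - [0, 0, 0]

```text
clock: 10.28
tcp_pos: [0.5308, 0.0167, 0.3847]
orientation: [-1.297, 1.051, -1.051]
contact_force: [0.2, 0.7, -1.7]
grip_width: 0.0854
```

```bash
python3 -c "
from h import *
o,f=snap('w7');print(o['tcp_pos'],o['orientation'],o['contact_force'],o['moment'],o['grip_width'])
T=R.from_rotvec(o['orientation']).as_matrix();print(T.round(4))
snap('s7','scene');big('s7',180,310,150,240,'s7b',s=6);snap('t7','top')
big('w7',130,420,10,240,'w7b',s=2.6)"
```

```text
[0.5308377  0.01672603 0.38470096] [-1.29660031  1.05122639 -1.05088205] [ 0.22373597  0.70566137 -1.65115446] [0.01151846 0.04164455 0.00332076] 0.08542507199731961
[[ 0.2101  0.0031  0.9777]
 [-0.9777  0.0041  0.2101]
 [-0.0034 -1.      0.0039]]
```

View pics/s7b.png

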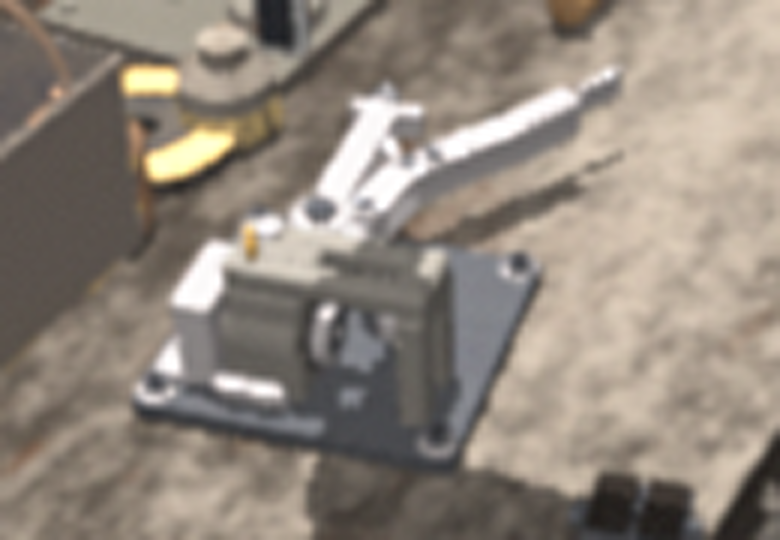

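View pics/w7b.png

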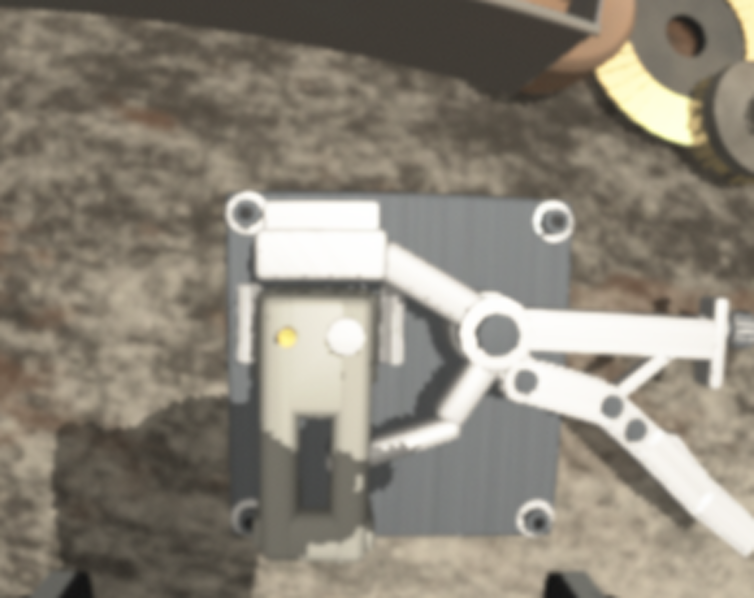

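Run:
```python
from h import *
o,f=ld("w1")
a=np.radians(11.95);Rz=np.array([[np.cos(a),-np.sin(a)],[np.sin(a),np.cos(a)]]);og=np.array([.5808,-.0450])
for n,p,z in[("o1",(560,460),.053),("o2",(610,534),.053),("o3",(665,606),.053),("end",(698,585),.053),("tab0",(700,592),.051),("tab1",(739,646),.051),("hinge1",(522,370),.054),("hinge2",(547,408),.054),("hp",(413,315),.054),("slot",(600,325),.05),("scr",(708,313),.05)]:
    X=onz(f,p[0]/3+170,p[1]/3+20,z,o);print(n,X.round(4),(Rz.T@(X[:2]-og)*1000).round(1))
big('t7',220,360,120,210,'t7b',s=5.7)
```

```text
o1 [ 0.5426 -0.128   0.053 ] [-54.6 -73.3]
o2 [ 0.5268 -0.158   0.053 ] [-76.2 -99.4]
o3 [ 0.5113 -0.1932  0.053 ] [ -98.6 -130.6]
end [ 0.5235 -0.202   0.053 ] [ -88.6 -141.7]
tab0 [ 0.5212 -0.2057  0.051 ] [ -91.6 -144.9]
tab1 [ 0.5085 -0.2358  0.051 ] [-110.3 -171.7]
hinge1 [ 0.564  -0.1018  0.054 ] [-28.2 -52.1]
hinge2 [ 0.5564 -0.1153  0.054 ] [-38.5 -63.7]
hp [ 0.5651 -0.0615  0.054 ] [-18.8 -12.9]
slot [ 0.5893 -0.1218  0.05  ] [ -7.6 -76.9]
scr [ 0.6114 -0.1576  0.05  ] [   6.6 -116.5]
```

View pics/t7b.png

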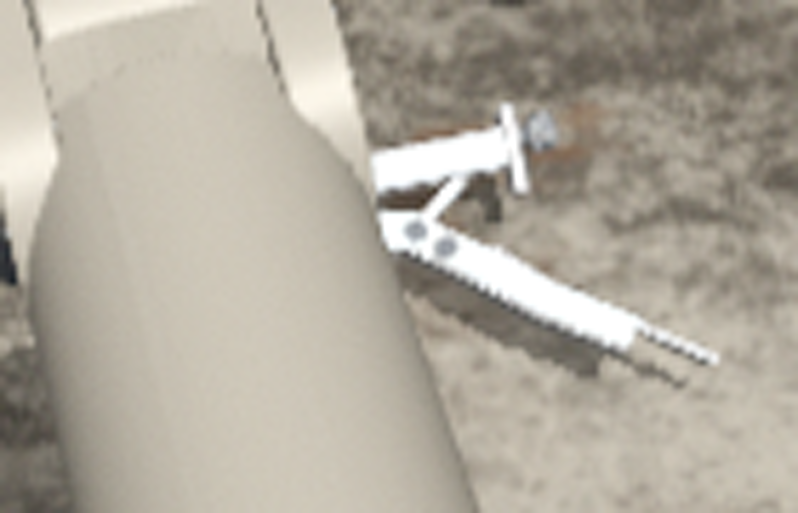

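```bash
cat >> h.py <<'E'
A=np.radians(11.95);RZ=np.array([[np.cos(A),-np.sin(A)],[np.sin(A),np.cos(A)]]);OG=np.array([.5808,-.0450])
def path(th,back=0.,d=118.,off=8.6,half=11.):
    t=np.radians(th);s=(37.6-th)/33.
    hp=np.array([-18.8,-12.9])*(1-s)+np.array([-22,-7.])*s
    u=np.array([-np.sin(t),-np.cos(t)]);n=np.array([np.cos(t),-np.sin(t)])
    c=hp+u*d+n*(off-half-back);return OG+RZ@c/1000,c
def rows(ths,z=None,back=0.,o=None,**k):
    from bench import r
    o=o or r.get_obs();T=R.from_rotvec(o["orientation"]).as_matrix()
    for th in ths:
        p,c=path(th,back,**k);psi=A-np.radians(th)
        zt=np.array([np.cos(psi),np.sin(psi),0]);yt=np.array([0,0,-1.]);D=np.column_stack([np.cross(yt,zt),yt,zt])
        P=np.array([p[0],p[1],o["tcp_pos"][2] if z is None else z])
        print(round(th,1),P.round(4),"xyz",(T.T@(P-o["tcp_pos"])/.3).round(3),"rot",(R.from_matrix(T.T@D).as_rotvec()/(np.pi/2)).round(3))
E
python3 -c "
from h import *
rows([37.6],z=.30,back=25);rows([37.6],z=.208,back=25);rows([37.6],z=.208)"
```

```text
37.6 [ 0.4893 -0.156   0.3   ] xyz [ 0.535  0.271 -0.254] rot [ 0.002  0.42  -0.002]
37.6 [ 0.4893 -0.156   0.208 ] xyz [ 0.536  0.578 -0.253] rot [ 0.002  0.42  -0.002]
37.6 [ 0.5118 -0.1668  0.208 ] xyz [ 0.587  0.578 -0.188] rot [ 0.002  0.42  -0.002]
```

step_arm:
  xyz:
    - [0.1, 0.02, -0.05]
    - [0.25, 0.08, -0.12]
    - [0.4, 0.15, -0.2]
    - [0.5, 0.22, -0.25]
    - [0.535, 0.271, -0.254]
    - [0.535, 0.271, -0.254]
    - [0.535, 0.271, -0.254]
  rotation:
    - [0, 0.1, 0]
    - [0, 0.2, 0]
    - [0, 0.3, 0]
    - [0, 0.4, 0]
    - [0.002, 0.42, -0.002]
    - [0.002, 0.42, -0.002]
    - [0.002, 0.42, -0.002]
  grip: 1

```text
clock: 11.3
tcp_pos: [0.49, -0.1544, 0.3003]
orientation: [-0.964, 1.528, -1.527]
contact_force: [0.1, 0.7, 0.4]
grip_width: -0.0001
```

```bash
python3 -c "
from h import *
o,f=snap('w8');print(o['tcp_pos'],o['contact_force'],o['grip_width'])
rows([37.6],z=.208,back=25);rows([37.6],z=.208)
big('w8',0,512,0,384,'w8b',s=1.55)"
```

```text
[ 0.49004643 -0.15441831  0.30029432] [0.06083743 0.65536316 0.39520019] -7.470320699042333e-05
37.6 [ 0.4893 -0.156   0.208 ] xyz [ 0.006  0.309 -0.   ] rot [-0.001  0.002 -0.001]
37.6 [ 0.5118 -0.1668  0.208 ] xyz [0.007 0.309 0.083] rot [-0.001  0.002 -0.001]
```

View pics/w8b.png

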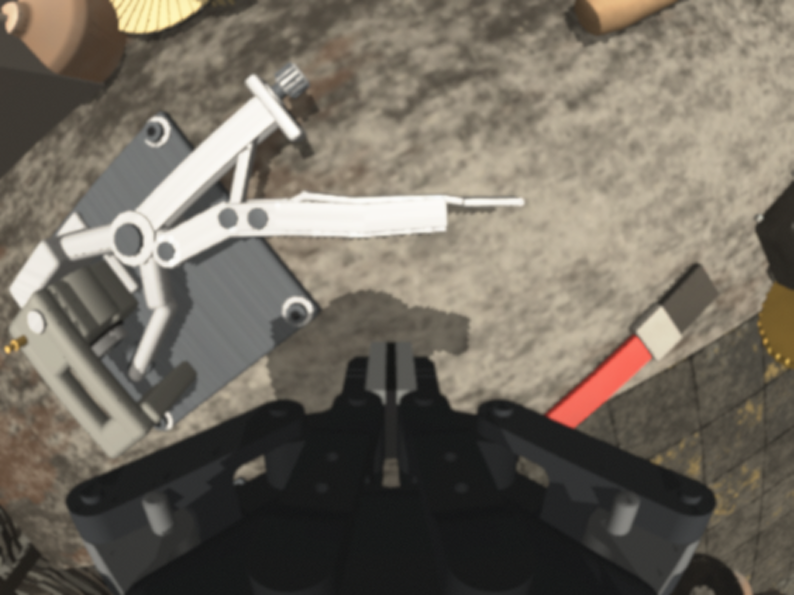

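step_arm:
  xyz:
    - [0.006, 0.08, 0]
    - [0.006, 0.18, 0]
    - [0.006, 0.26, 0]
    - [0.006, 0.309, 0]
    - [0.006, 0.309, 0.01]
    - [0.006, 0.309, 0.02]
  rotation:
    - [0, 0, 0]
    - [0, 0, 0]
    - [0, 0, 0]
    - [0, 0, 0]
    - [0, 0, 0]
    - [0, 0, 0]

```text
clock: 12.1
tcp_pos: [0.4957, -0.1586, 0.2088]
orientation: [-0.962, 1.526, -1.528]
contact_force: [0.3, 0.2, 0.3]
grip_width: 0.0001
```

```bash
python3 -c "
from h import *
o,f=snap('w9');print(o['tcp_pos'],o['contact_force'],o['grip_width'])
rows([37.6],z=.208,back=10)
rows(np.arange(37.6,26,-.5),z=.208)
big('w9',100,400,80,300,'w9b',s=2.6);snap('s9','scene');big('s9',200,360,110,230,'s9b',s=5)"
```

```text
[ 0.49570067 -0.15857863  0.20880399] [0.34196566 0.22276264 0.32004235] 5.4447788133810956e-05
37.6 [ 0.5028 -0.1625  0.208 ] xyz [0.001 0.003 0.026] rot [-0.002  0.002 -0.001]
37.6 [ 0.5118 -0.1668  0.208 ] xyz [0.002 0.003 0.059] rot [-0.002  0.002 -0.001]
37.1 [ 0.5127 -0.1672  0.208 ] xyz [0.001 0.003 0.062] rot [-0.002 -0.003 -0.001]
36.6 [ 0.5136 -0.1676  0.208 ] xyz [0.001 0.004 0.065] rot [-0.002 -0.009 -0.001]
36.1 [ 0.5144 -0.168   0.208 ] xyz [0.001 0.004 0.068] rot [-0.002 -0.014 -0.001]
35.6 [ 0.5153 -0.1683  0.208 ] xyz [0.001 0.004 0.071] rot [-0.002 -0.02  -0.001]
35.1 [ 0.5162 -0.1687  0.208 ] xyz [0.001 0.004 0.075] rot [-0.002 -0.025 -0.001]
34.6 [ 0.517 -0.169  0.208] xyz [0.001 0.004 0.078] rot [-0.002 -0.031 -0.001]
34.1 [ 0.5179 -0.1694  0.208 ] xyz [0.    0.004 0.081] rot [-0.002 -0.037 -0.001]
33.6 [ 0.5188 -0.1697  0.208 ] xyz [0.    0.004 0.084] rot [-0.002 -0.042 -0.001]
33.1 [ 0.5197 -0.17    0.208 ] xyz [-0.     0.004  0.087] rot [-0.002 -0.048 -0.001]
32.6 [ 0.5206 -0.1703  0.208 ] xyz [-0.001  0.004  0.09 ] rot [-0.002 -0.053 -0.001]
32.1 [ 0.5215 -0.
[... 384 characters left out ...]
 [-0.002 -0.081 -0.001]
29.6 [ 0.526 -0.172  0.208] xyz [-0.003  0.004  0.109] rot [-0.002 -0.087 -0.001]
29.1 [ 0.5269 -0.1722  0.208 ] xyz [-0.004  0.004  0.112] rot [-0.002 -0.092 -0.001]
28.6 [ 0.5278 -0.1725  0.208 ] xyz [-0.004  0.004  0.115] rot [-0.002 -0.098 -0.001]
28.1 [ 0.5287 -0.1727  0.208 ] xyz [-0.005  0.004  0.118] rot [-0.002 -0.103 -0.001]
27.6 [ 0.5296 -0.1729  0.208 ] xyz [-0.006  0.004  0.121] rot [-0.002 -0.109 -0.001]
27.1 [ 0.5305 -0.1732  0.208 ] xyz [-0.006  0.004  0.124] rot [-0.002 -0.114 -0.001]
26.6 [ 0.5315 -0.1734  0.208 ] xyz [-0.007  0.004  0.127] rot [-0.002 -0.12  -0.001]
26.1 [ 0.5324 -0.1736  0.208 ] xyz [-0.008  0.004  0.13 ] rot [-0.002 -0.125 -0.001]
```

View pics/w9b.png

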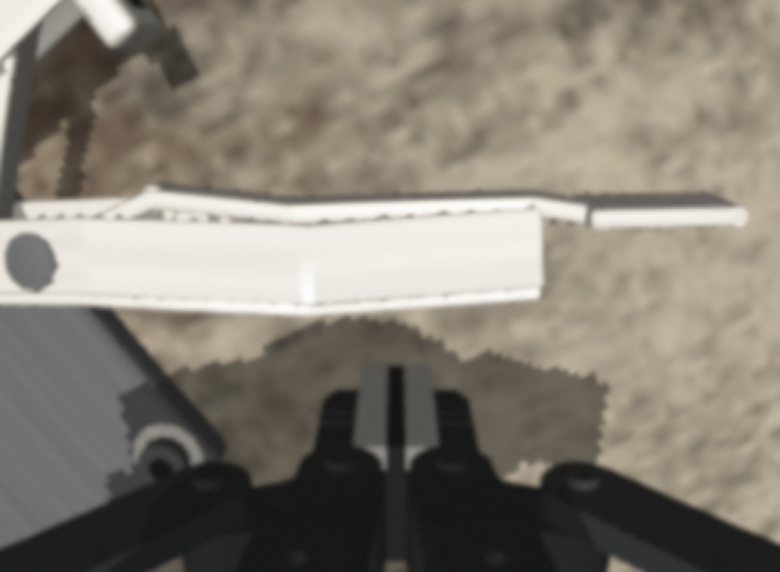

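View pics/s9b.png

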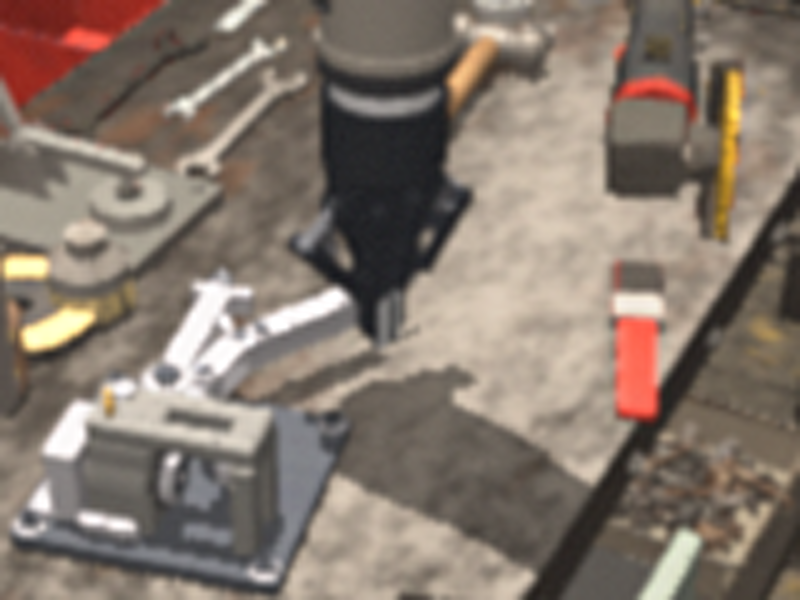

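step_arm:
  xyz:
    - [0.001, 0.003, 0.015]
    - [0.001, 0.003, 0.03]
    - [0.001, 0.003, 0.042]
    - [0.001, 0.003, 0.048]
    - [0.001, 0.003, 0.053]
    - [0.001, 0.003, 0.056]
    - [0.001, 0.003, 0.059]
    - [0.001, 0.004, 0.062]
    - [0.001, 0.004, 0.065]
    - [0.001, 0.004, 0.068]
    - [0.001, 0.004, 0.071]
    - [0.001, 0.004, 0.075]
  rotation:
    - [0, 0, 0]
    - [0, 0, 0]
    - [0, 0, 0]
    - [0, 0, 0]
    - [0, 0, 0]
    - [0, 0, 0]
    - [0, 0, 0]
    - [-0.002, -0.003, -0.001]
    - [-0.002, -0.009, -0.001]
    - [-0.002, -0.014, -0.001]
    - [-0.002, -0.02, -0.001]
    - [-0.002, -0.025, -0.001]

```text
clock: 13.7
tcp_pos: [0.516, -0.1688, 0.2078]
orientation: [-0.99, 1.501, -1.5]
contact_force: [-0.4, 2.0, 0.6]
grip_width: 0.0001
```

```bash
python3 -c "
from h import *
o,f=snap('w10');print(o['tcp_pos'],o['contact_force'],np.hypot(*o['contact_force'][:2]))
rows(np.arange(34.5,24,-.5),z=.208)
big('w10',100,400,80,300,'w10b',s=2.6)"
```

```text
[ 0.51599387 -0.1687569   0.20775565] [-0.4469316   2.03381152  0.63889064] 2.082339347041721
34.5 [ 0.5172 -0.1691  0.208 ] xyz [-0.001 -0.001  0.003] rot [-0.    -0.007 -0.   ]
34.0 [ 0.5181 -0.1694  0.208 ] xyz [-0.001 -0.001  0.007] rot [-0.    -0.012 -0.   ]
33.5 [ 0.519  -0.1697  0.208 ] xyz [-0.001 -0.001  0.01 ] rot [-0.    -0.018 -0.   ]
33.0 [ 0.5198 -0.1701  0.208 ] xyz [-0.001 -0.001  0.013] rot [-0.    -0.023 -0.   ]
32.5 [ 0.5207 -0.1704  0.208 ] xyz [-0.001 -0.001  0.016] rot [-0.    -0.029 -0.   ]
32.0 [ 0.5216 -0.1707  0.208 ] xyz [-0.002 -0.001  0.019] rot [-0.    -0.035 -0.   ]
31.5 [ 0.5225 -0.171   0.208 ] xyz [-0.002 -0.001  0.022] rot [-0.   -0.04 -0.  ]
31.0 [ 0.5234 -0.1712  0.208 ] xyz [-0.002 -0.001  0.025] rot [-0.    -0.046 -0.   ]
30.5 [ 0.5243 -0.1715  0.208 ] xyz [-0.003 -0.001  0.029] rot [-0.    -0.051 -0.   ]
30.0 [ 0.5252 -0.1718  0.208 ] xyz [-0.003 -0.001  0.032] rot [-0.    -0.057 -0.   ]
29.5 [ 0.5261 -0.172   0.208 ] xyz [-0.003 -0.001  0.035] rot [-0.    -0.062 -0.   ]
29.0 [ 0.5271 -0.1723  0.208 ] xyz [-0.004 -0.001  0.038] rot [-0.    -0.068 -0.   ]
28.5 [ 0.528  -0.1725  0.208 ] xyz [-0.004 -0.001  0.041] rot [-0.    -0.073 -0.   ]
28.0 [ 0.5289 -0.1728  0.208 ] xyz [-0.005 -0.001  0.044] rot [-0.    -0.079 -0.   ]
27.5 [ 0.5298 -0.173   0.208 ] xyz [-0.005 -0.001  0.047] rot [-0.    -0.085 -0.   ]
27.0 [ 0.5307 -0.1732  0.208 ] xyz [-0.006 -0.001  0.05 ] rot [-0.   -0.09 -0.  ]
26.5 [ 0.5316 -0.1734  0.208 ] xyz [-0.006 -0.001  0.053] rot [-0.    -0.096 -0.   ]
26.0 [ 0.5326 -0.1736  0.208 ] xyz [-0.007 -0.001  0.057] rot [-0.    -0.101 -0.   ]
25.5 [ 0.5335 -0.1738  0.208 ] xyz [-0.008 -0.001  0.06 ] rot [-0.    -0.107 -0.   ]
25.0 [ 0.5344 -0.174   0.208 ] xyz [-0.008 -0.001  0.063] rot [-0.    -0.112 -0.   ]
24.5 [ 0.5354 -0.1741  0.208 ] xyz [-0.009 -0.001  0.066] rot [-0.    -0.118 -0.   ]
```

View pics/w10b.png

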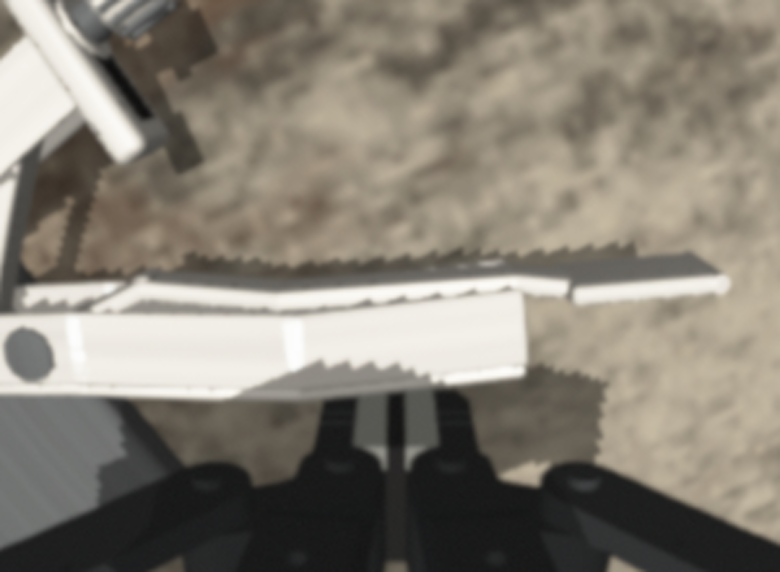

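step_arm:
  xyz:
    - [-0.001, 0, 0.003]
    - [-0.001, 0, 0.006]
    - [-0.001, 0, 0.009]
    - [-0.001, 0, 0.012]
    - [-0.001, 0, 0.015]
    - [-0.002, 0, 0.018]
    - [-0.002, 0, 0.021]
    - [-0.002, 0, 0.024]
    - [-0.003, 0, 0.027]
    - [-0.003, 0, 0.03]
    - [-0.003, 0, 0.033]
    - [-0.004, 0, 0.036]
  rotation:
    - [0, -0.007, 0]
    - [0, -0.012, 0]
    - [0, -0.018, 0]
    - [0, -0.023, 0]
    - [0, -0.029, 0]
    - [0, -0.035, 0]
    - [0, -0.04, 0]
    - [0, -0.046, 0]
    - [0, -0.051, 0]
    - [0, -0.057, 0]
    - [0, -0.06, 0]
    - [0, -0.065, 0]

```text
clock: 15.25
tcp_pos: [0.5261, -0.1715, 0.2076]
orientation: [-1.052, 1.429, -1.426]
contact_force: [-4.4, 2.8, 2.1]
grip_width: 0.0001
```

```bash
python3 -c "
from h import *
o,f=snap('w11');print(o['tcp_pos'],o['contact_force'],np.hypot(*o['contact_force'][:2]))
rows([28,24,20],z=.208)
big('w11',0,512,0,384,'w11b',s=1.55)"
```

```text
[ 0.52613485 -0.17146231  0.20763509] [-4.42739207  2.78382626  2.06109941] 5.229865123074569
28 [ 0.5289 -0.1728  0.208 ] xyz [ 0.001 -0.001  0.01 ] rot [ 0.001 -0.013 -0.   ]
24 [ 0.5363 -0.1743  0.208 ] xyz [-0.001 -0.001  0.035] rot [ 0.001 -0.058 -0.001]
20 [ 0.5439 -0.1753  0.208 ] xyz [-0.005 -0.001  0.06 ] rot [ 0.001 -0.102 -0.001]
```

View pics/w11b.png

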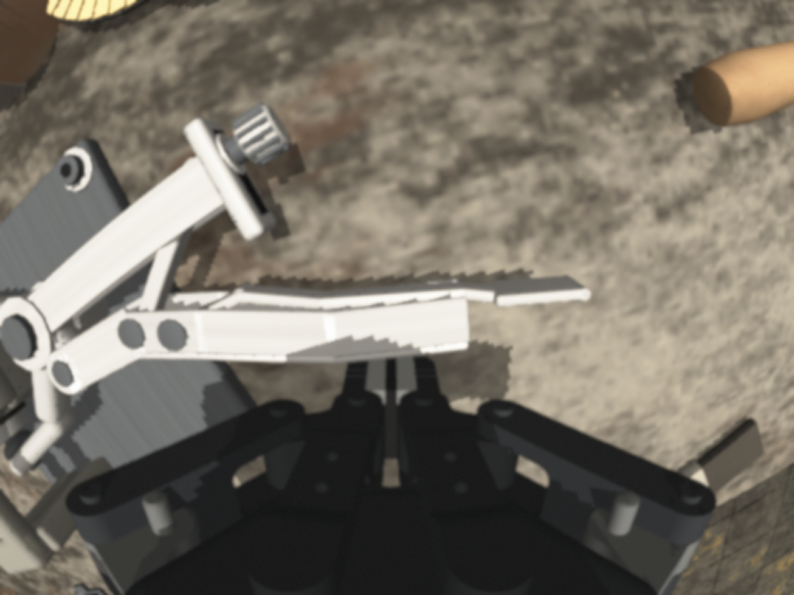

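step_arm:
  xyz:
    - [0, 0, 0.003]
    - [0, 0, 0.006]
    - [0, 0, 0.009]
    - [0, 0, 0.012]
    - [0, 0, 0.015]
    - [0, 0, 0.018]
    - [0, 0, 0.021]
    - [0, 0, 0.024]
    - [0, 0, 0.027]
    - [-0.001, 0, 0.03]
    - [-0.001, 0, 0.033]
    - [-0.001, 0, 0.036]
  rotation:
    - [0, -0.005, 0]
    - [0, -0.01, 0]
    - [0, -0.015, 0]
    - [0, -0.02, 0]
    - [0, -0.025, 0]
    - [0, -0.03, 0]
    - [0, -0.035, 0]
    - [0, -0.04, 0]
    - [0, -0.045, 0]
    - [0, -0.05, 0]
    - [0, -0.055, 0]
    - [0, -0.06, 0]

```text
clock: 16.8
tcp_pos: [0.5355, -0.1736, 0.2073]
orientation: [-1.107, 1.363, -1.355]
contact_force: [-8.0, 5.7, 4.4]
grip_width: -0.0002
```

```bash
python3 -c "
from h import *
o,f=snap('w12');print(o['tcp_pos'],o['contact_force'],np.hypot(*o['contact_force'][:2]))
rows([24,20,16],z=.208)
snap('s12','scene');big('s12',200,360,110,230,'s12b',s=5)
big('w12',0,512,0,384,'w12b',s=1.55)"
```

```text
[ 0.5355277  -0.1736136   0.20726684] [-8.0272002   5.67826531  4.42341788] 9.83252968037524
24 [ 0.5363 -0.1743  0.208 ] xyz [ 0.002 -0.002  0.003] rot [ 0.003  0.003 -0.001]
20 [ 0.5439 -0.1753  0.208 ] xyz [-0.    -0.003  0.028] rot [ 0.003 -0.041 -0.001]
16 [ 0.5515 -0.1757  0.208 ] xyz [-0.004 -0.003  0.053] rot [ 0.003 -0.086 -0.001]
```

View pics/w12b.png

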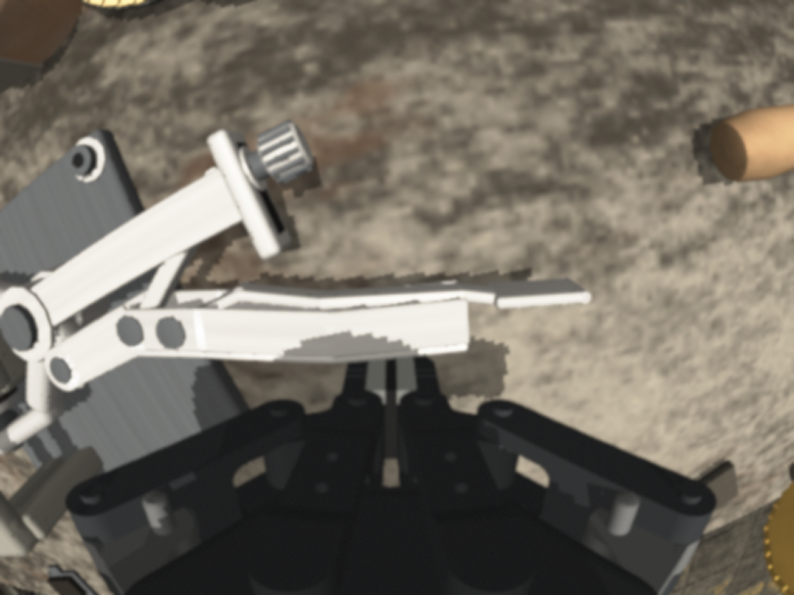

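View pics/s12b.png

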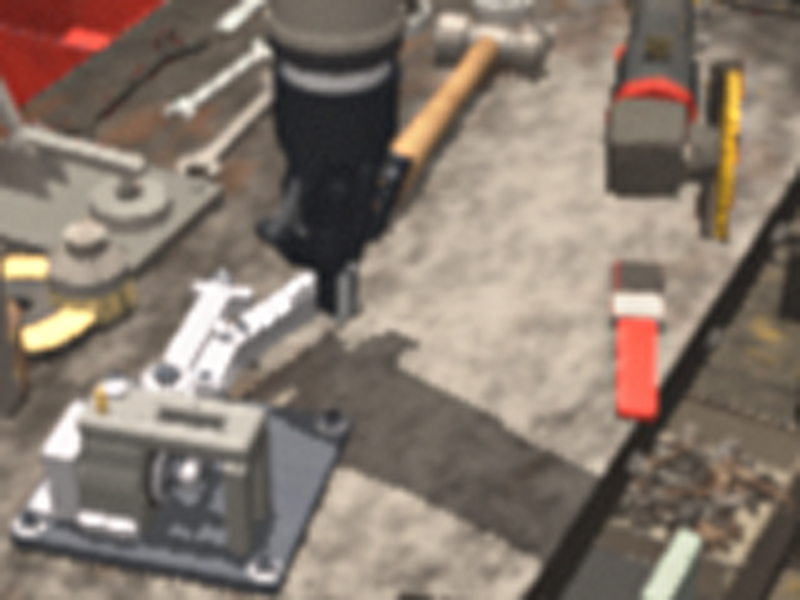

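step_arm:
  xyz:
    - [-0.001, -0.001, 0.001]
    - [-0.002, -0.002, 0.003]
    - [-0.003, -0.003, 0.005]
    - [-0.004, -0.003, 0.007]
    - [-0.004, -0.003, 0.009]
    - [-0.004, -0.003, 0.011]
    - [-0.004, -0.003, 0.013]
    - [-0.004, -0.003, 0.015]
  rotation:
    - [0, 0, 0]
    - [0, -0.003, 0]
    - [0, -0.006, 0]
    - [0, -0.009, 0]
    - [0, -0.012, 0]
    - [0, -0.016, 0]
    - [0, -0.02, 0]
    - [0, -0.024, 0]

```text
clock: 17.9
tcp_pos: [0.539, -0.1738, 0.2075]
orientation: [-1.13, 1.339, -1.327]
contact_force: [-7.4, 0.8, 1.0]
grip_width: 0.0001
```

step_arm:
  xyz:
    - [0, 0, 0.002]
    - [0, 0, 0.004]
    - [0, 0, 0.006]
    - [0, 0, 0.008]
    - [0, 0, 0.01]
    - [-0.001, 0, 0.012]
    - [-0.001, 0, 0.014]
    - [-0.001, 0, 0.016]
    - [-0.002, 0, 0.018]
    - [-0.002, 0, 0.02]
    - [-0.002, 0, 0.022]
    - [-0.003, 0, 0.024]
  rotation:
    - [0, -0.004, 0]
    - [0, -0.008, 0]
    - [0, -0.012, 0]
    - [0, -0.016, 0]
    - [0, -0.02, 0]
    - [0, -0.024, 0]
    - [0, -0.028, 0]
    - [0, -0.032, 0]
    - [0, -0.036, 0]
    - [0, -0.04, 0]
    - [0, -0.044, 0]
    - [0, -0.048, 0]

```text
clock: 19.4
tcp_pos: [0.5456, -0.1745, 0.2072]
orientation: [-1.17, 1.285, -1.271]
contact_force: [-5.0, 0.9, 2.5]
grip_width: 0.0002
```

```bash
python3 -c "
from h import *
o,f=snap('w13');print(o['tcp_pos'],o['contact_force'],np.hypot(*o['contact_force'][:2]))
rows([20,16,12,8],z=.208)
big('w13',0,512,0,384,'w13b',s=1.55)"
```

```text
[ 0.54563158 -0.17445526  0.20720941] [-5.00470125  0.90568308  2.50095835] 5.0859902145902876
20 [ 0.5439 -0.1753  0.208 ] xyz [ 0.003 -0.002 -0.006] rot [ 0.006  0.031 -0.001]
16 [ 0.5515 -0.1757  0.208 ] xyz [ 0.002 -0.003  0.019] rot [ 0.006 -0.014 -0.001]
12 [ 0.5592 -0.1755  0.208 ] xyz [-0.001 -0.003  0.045] rot [ 0.006 -0.058 -0.001]
8 [ 0.5669 -0.1748  0.208 ] xyz [-0.005 -0.003  0.07 ] rot [ 0.006 -0.103 -0.001]
```

View pics/w13b.png

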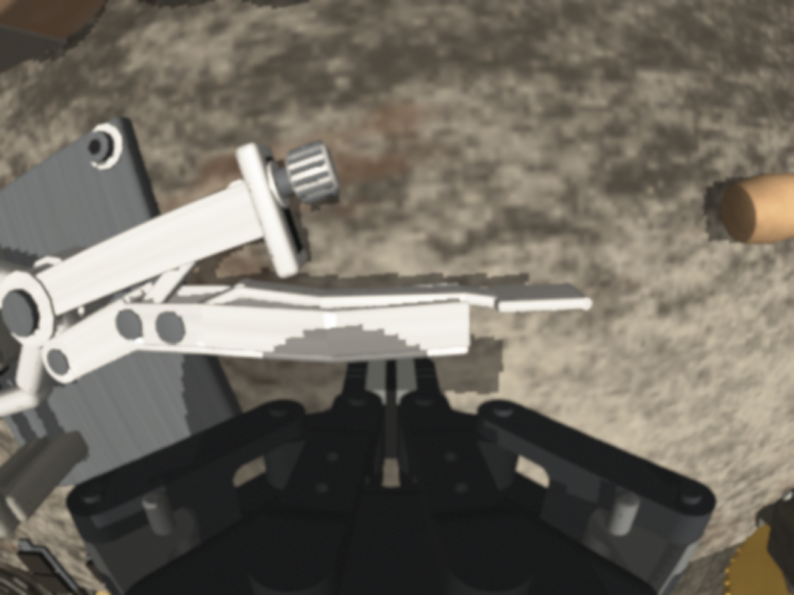

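step_arm:
  xyz:
    - [0, -0.001, 0.002]
    - [0, -0.001, 0.004]
    - [0, -0.001, 0.006]
    - [0, -0.001, 0.008]
    - [0, -0.001, 0.01]
    - [-0.001, -0.001, 0.012]
    - [-0.001, -0.001, 0.014]
    - [-0.001, -0.001, 0.016]
    - [-0.002, -0.001, 0.018]
    - [-0.002, -0.001, 0.02]
    - [-0.002, -0.001, 0.022]
    - [-0.003, -0.001, 0.024]
  rotation:
    - [0, -0.004, 0]
    - [0, -0.008, 0]
    - [0, -0.012, 0]
    - [0, -0.016, 0]
    - [0, -0.02, 0]
    - [0, -0.024, 0]
    - [0, -0.028, 0]
    - [0, -0.032, 0]
    - [0, -0.036, 0]
    - [0, -0.04, 0]
    - [0, -0.044, 0]
    - [0, -0.048, 0]

```text
clock: 20.95
tcp_pos: [0.5529, -0.1748, 0.2074]
orientation: [-1.207, 1.229, -1.216]
contact_force: [-4.4, -2.6, -1.7]
grip_width: -0.0003
```

```bash
python3 -c "
from h import *
o,f=snap('w14');print(o['tcp_pos'],o['contact_force'],np.hypot(*o['contact_force'][:2]))
rows([16,12,8,4],z=.208)
big('w14',0,512,0,384,'w14b',s=1.55)"
```

```text
[ 0.5529445  -0.17479867  0.20743195] [-4.43098607 -2.64359922 -1.72701956] 5.159675799566246
16 [ 0.5515 -0.1757  0.208 ] xyz [ 0.003 -0.002 -0.005] rot [ 0.006  0.034 -0.001]
12 [ 0.5592 -0.1755  0.208 ] xyz [ 0.002 -0.002  0.021] rot [ 0.006 -0.01  -0.001]
8 [ 0.5669 -0.1748  0.208 ] xyz [-0.001 -0.002  0.046] rot [ 0.006 -0.054 -0.001]
4 [ 0.5746 -0.1735  0.208 ] xyz [-0.005 -0.002  0.072] rot [ 0.006 -0.099 -0.001]
```

View pics/w14b.png

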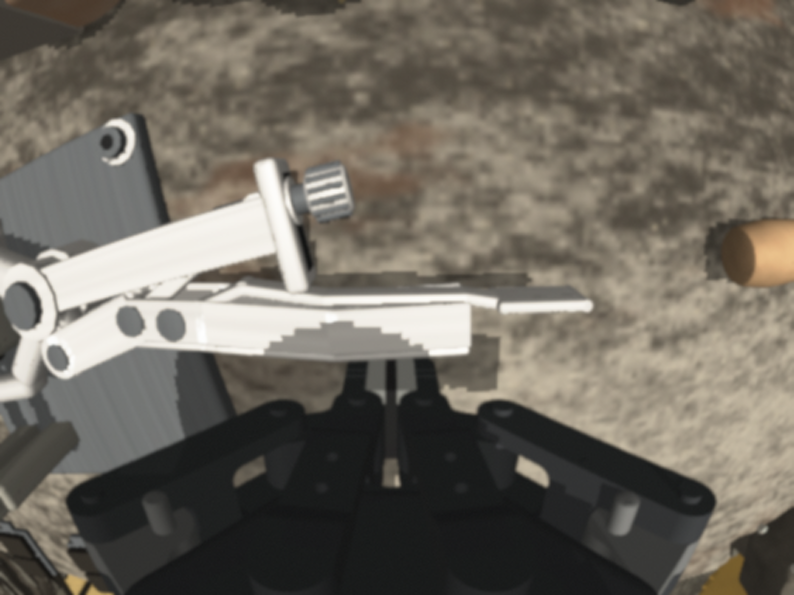

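step_arm:
  xyz:
    - [0.001, 0, 0.002]
    - [0.002, 0, 0.004]
    - [0.003, 0, 0.006]
    - [0.003, 0, 0.008]
    - [0.003, 0, 0.01]
    - [0.003, 0, 0.012]
    - [0.003, 0, 0.014]
    - [0.003, 0, 0.016]
    - [0.002, 0, 0.018]
    - [0.002, 0, 0.02]
  rotation:
    - [0, -0.004, 0]
    - [0, -0.008, 0]
    - [0, -0.012, 0]
    - [0, -0.016, 0]
    - [0, -0.02, 0]
    - [0, -0.024, 0]
    - [0, -0.028, 0]
    - [0, -0.032, 0]
    - [0, -0.036, 0]
    - [0, -0.04, 0]

```text
clock: 22.25
tcp_pos: [0.5592, -0.1754, 0.2074]
orientation: [-1.236, 1.182, -1.169]
contact_force: [-3.6, 2.4, -1.8]
grip_width: -0.0001
```

```bash
python3 -c "
from h import *
o,f=snap('w15');print(o['tcp_pos'],o['contact_force'],np.hypot(*o['contact_force'][:2]))
rows([12,8,4],z=.208)
big('w15',0,512,0,384,'w15b',s=1.55)"
```

```text
[ 0.55919302 -0.17544705  0.20744997] [-3.62747401  2.40855163 -1.79080848] 4.354272460615583
12 [ 0.5592 -0.1755  0.208 ] xyz [ 0.    -0.002 -0.   ] rot [ 0.006  0.03  -0.001]
8 [ 0.5669 -0.1748  0.208 ] xyz [-0.001 -0.002  0.026] rot [ 0.006 -0.014 -0.001]
4 [ 0.5746 -0.1735  0.208 ] xyz [-0.004 -0.002  0.051] rot [ 0.006 -0.059 -0.001]
```

View pics/w15b.png

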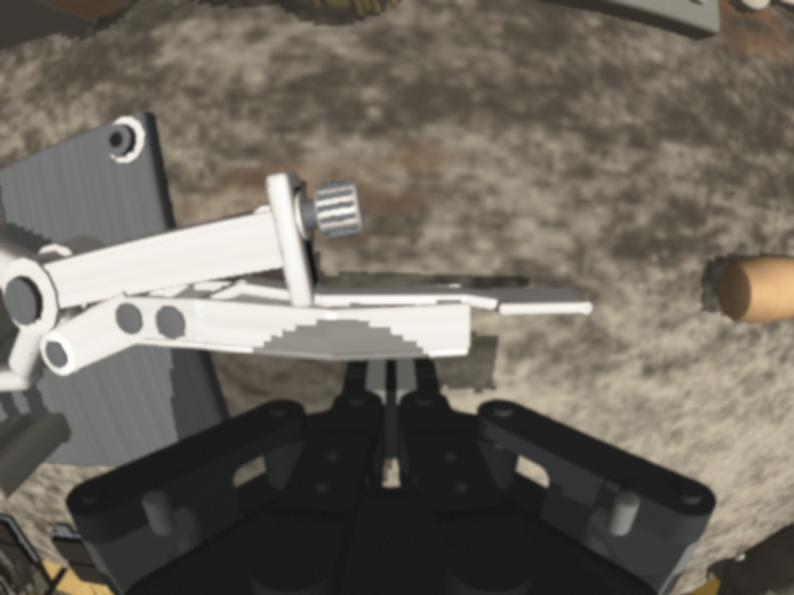

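step_arm:
  xyz:
    - [-0.001, -0.001, 0.002]
    - [-0.001, -0.001, 0.004]
    - [-0.001, -0.001, 0.006]
    - [-0.001, -0.001, 0.008]
    - [-0.001, -0.001, 0.01]
    - [-0.001, -0.001, 0.012]
  rotation:
    - [0, -0.004, 0]
    - [0, -0.008, 0]
    - [0, -0.01, 0]
    - [0, -0.01, 0]
    - [0, -0.012, 0]
    - [0, -0.014, 0]

```text
clock: 23.05
tcp_pos: [0.5631, -0.1753, 0.2079]
orientation: [-1.246, 1.165, -1.154]
contact_force: [-2.9, -2.1, -1.2]
grip_width: 0.0002
```

```bash
python3 -c "
from h import *
o,f=snap('w16');print(o['tcp_pos'],o['contact_force'],np.hypot(*o['contact_force'][:2]))
big('w16',0,512,0,384,'w16b',s=1.55)"
```

```text
[ 0.56309832 -0.1752605   0.20791125] [-2.85744121 -2.05283925 -1.20871864] 3.518397258828175
```

View pics/w16b.png

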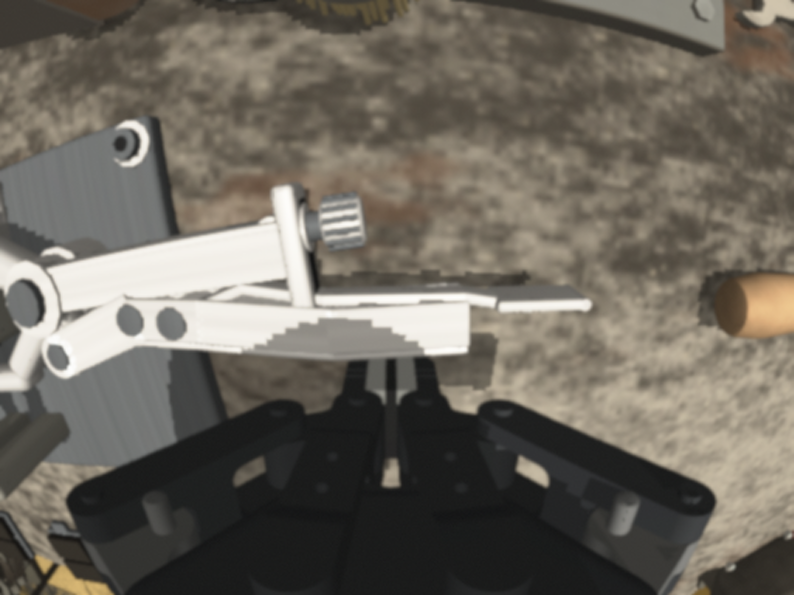

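step_arm:
  xyz:
    - [0, 0, 0.002]
    - [0, 0, 0.004]
    - [0, 0, 0.006]
    - [0, 0, 0.008]
    - [0, 0, 0.01]
    - [0, 0, 0.012]
  rotation:
    - [0, -0.004, 0]
    - [0, -0.008, 0]
    - [0, -0.012, 0]
    - [0, -0.016, 0]
    - [0, -0.02, 0]
    - [0, -0.024, 0]

```text
clock: 23.85
tcp_pos: [0.5671, -0.175, 0.2081]
orientation: [-1.262, 1.136, -1.126]
contact_force: [-0.2, -1.2, 0.5]
grip_width: 0.0003
```

```bash
python3 -c "
from h import *
o,f=snap('w17');print(o['tcp_pos'],o['contact_force'],np.hypot(*o['contact_force'][:2]))
big('w17',0,512,0,384,'w17b',s=1.55)"
```

```text
[ 0.56708247 -0.17498001  0.20812592] [-0.18191457 -1.19885953  0.49267245] 1.2125828148182514
```

View pics/w17b.png

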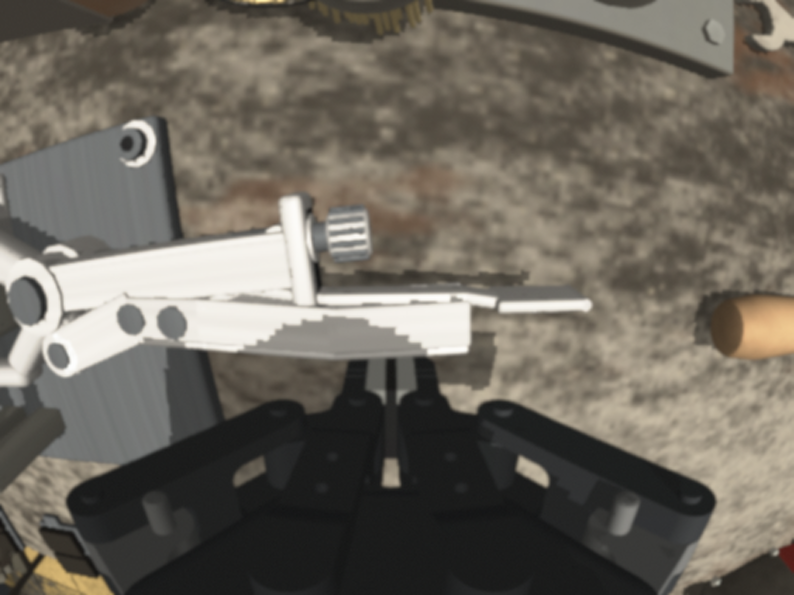

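step_arm:
  xyz:
    - [0, 0, 0.002]
    - [0, 0, 0.004]
    - [0, 0, 0.006]
    - [0, 0, 0.008]
  rotation:
    - [0, -0.004, 0]
    - [0, -0.008, 0]
    - [0, -0.012, 0]
    - [0, -0.012, 0]

```text
clock: 24.4
tcp_pos: [0.5697, -0.1746, 0.2082]
orientation: [-1.27, 1.121, -1.111]
contact_force: [-0.0, 0.4, -1.1]
grip_width: -0.0001
```

```bash
python3 -c "
from h import *
o,f=snap('w18');print(o['tcp_pos'],o['contact_force'],np.hypot(*o['contact_force'][:2]))
big('w18',0,512,0,384,'w18b',s=1.55)"
```

```text
[ 0.56971653 -0.17456332  0.20816858] [-0.03393333  0.37392536 -1.0544417 ] 0.3754619078945175
```

View pics/w18b.png

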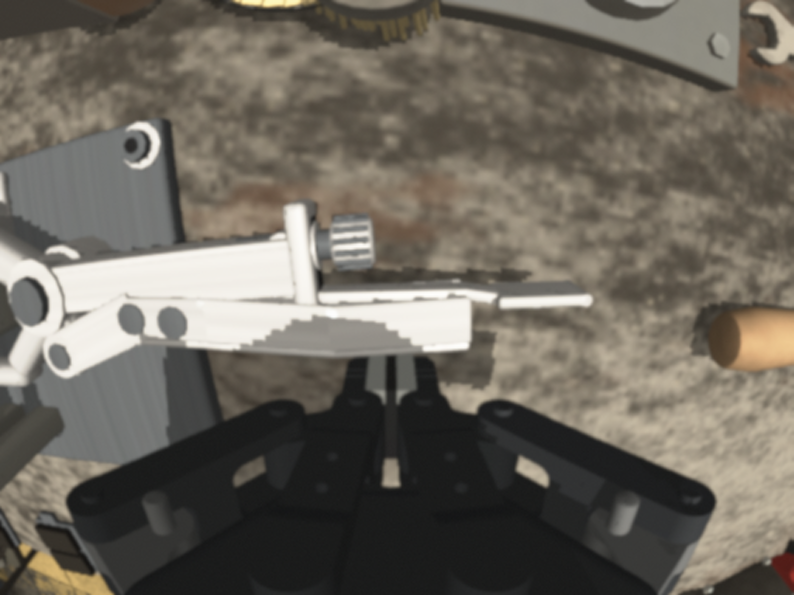

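step_arm:
  xyz:
    - [0, 0, -0.002]
    - [0, 0, -0.006]
    - [0, 0, -0.01]
    - [0, 0, -0.015]
    - [0, 0, -0.02]
    - [0, 0, -0.02]
  rotation:
    - [0, 0, 0]
    - [0, 0, 0]
    - [0, 0, 0]
    - [0, 0, 0]
    - [0, 0, 0]
    - [0, 0, 0]

```text
clock: 25.2
tcp_pos: [0.5637, -0.1754, 0.2082]
orientation: [-1.27, 1.121, -1.111]
contact_force: [-0.2, 0.2, -0.6]
grip_width: -0.0001
```

```bash
python3 -c "
from h import *
o,f=snap('w19');print(o['tcp_pos'],o['contact_force'],np.hypot(*o['contact_force'][:2]))
big('w19',0,512,0,384,'w19b',s=1.55)
snap('s19','scene');big('s19',200,360,110,230,'s19b',s=5)"
```

```text
[ 0.56369076 -0.17535446  0.2082212 ] [-0.24654338  0.2451694  -0.60667477] 0.34769479637979106
```

View pics/w19b.png

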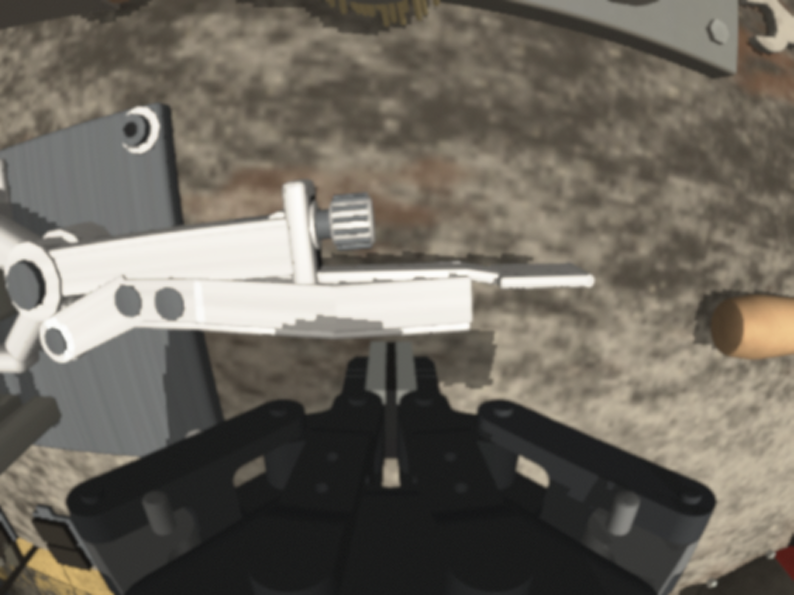

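View pics/s19b.png

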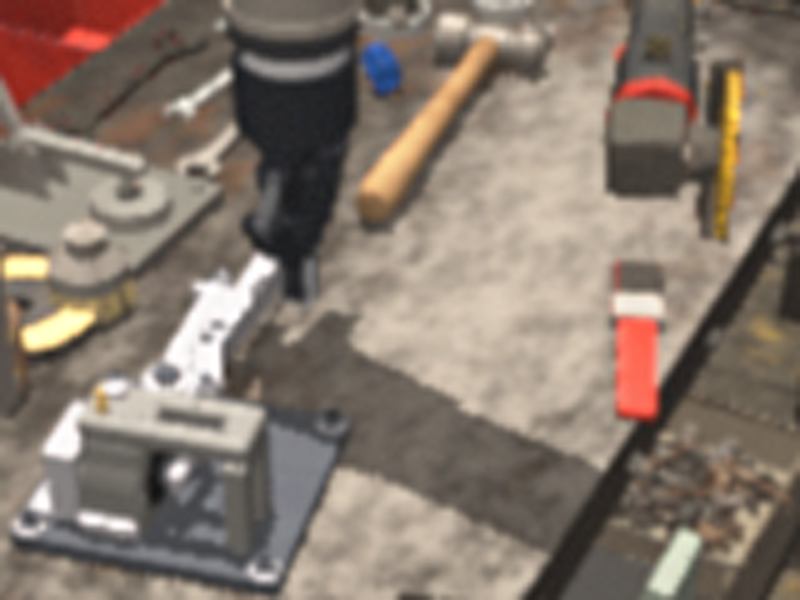

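step_arm:
  xyz:
    - [0, 0, -0.03]
    - [0, 0, -0.06]
    - [0, 0, -0.09]
    - [0, 0, -0.12]
    - [0, 0, -0.12]
    - [0, 0, -0.12]
    - [0, 0, -0.12]
    - [0, 0, -0.12]
    - [0, 0, -0.12]
    - [0, 0, -0.12]
  rotation:
    - [0, 0, 0]
    - [0, 0, 0]
    - [0, 0, 0]
    - [0, 0, 0]
    - [0, 0, 0]
    - [0, 0, 0]
    - [0, 0, 0]
    - [0, 0, 0]
    - [0, 0, 0]
    - [0, 0, 0]

```text
clock: 26.55
tcp_pos: [0.5282, -0.1798, 0.2085]
orientation: [-1.27, 1.121, -1.111]
contact_force: [0.2, -0.3, 0.4]
grip_width: 0.0
```

```bash
python3 -c "
from h import *
o,f=snap('w20');print(o['tcp_pos'],o['contact_force'])
print(R.from_rotvec(o['orientation']).as_matrix().round(3))
big('w20',0,512,0,384,'w20b',s=1.55)
big('w20',200,400,90,220,'w20c',s=4)
ot,ft=snap('t20','top');big('t20',220,360,120,210,'t20b',s=5.7)
o,f=ld('w19');s=1.55
for p,z in[((503,287),.051),((592,286),.051),((592,281),.051),((470,329),.053),((345,337),.053)]:
    X=onz(f,p[0]/s,p[1]/s,z,o);print(p,X.round(4),(RZ.T@(X[:2]-OG)*1000).round(1))
"
```

```text
[ 0.52818378 -0.17983907  0.20845598] [ 0.15723042 -0.3483639   0.38449165]
[[ 0.126 -0.007  0.992]
 [-0.992  0.001  0.126]
 [-0.002 -1.    -0.006]]
(503, 287) [ 0.5993 -0.2047  0.051 ] [ -15.  -160.1]
(592, 286) [ 0.6032 -0.233   0.051 ] [ -17.  -188.5]
(592, 281) [ 0.6048 -0.2326  0.051 ] [ -15.4 -188.5]
(470, 329) [ 0.586  -0.1968  0.053 ] [ -26.3 -149.6]
(345, 337) [ 0.579 -0.161  0.053] [ -25.7 -113.1]
```

View pics/w20c.png

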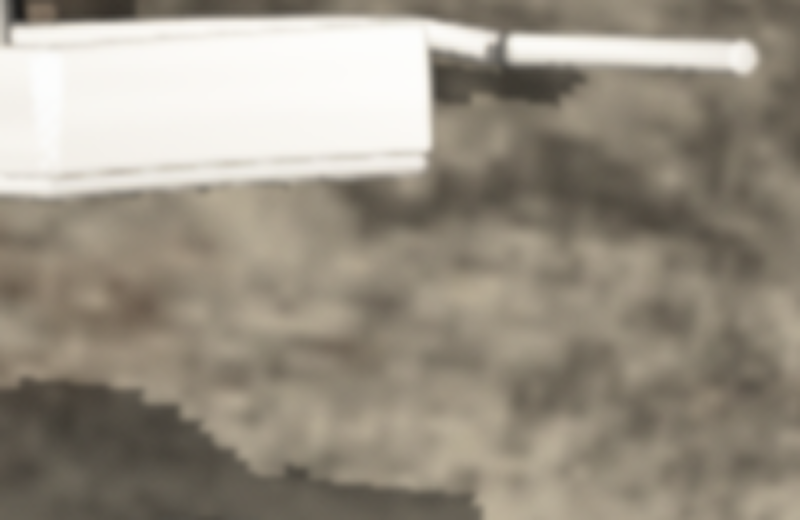

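View pics/t20b.png

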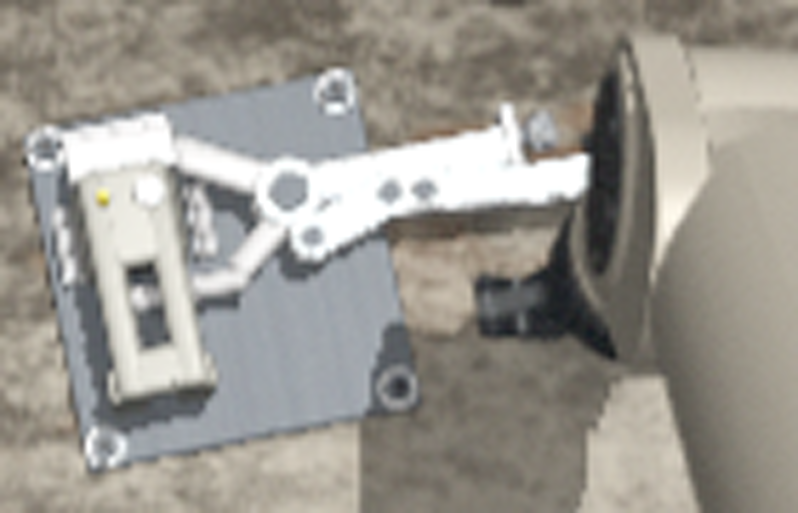

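step_arm:
  xyz:
    - [0.06, 0, 0]
    - [0.13, 0, 0.02]
    - [0.173, 0, 0.07]
    - [0.173, 0.001, 0.12]
    - [0.173, 0.001, 0.129]
    - [0.173, 0.001, 0.129]
  rotation:
    - [0, 0, 0]
    - [0, 0, 0]
    - [0, 0, 0]
    - [0, 0, 0]
    - [0, 0, 0]
    - [0, 0, 0]

```text
clock: 27.4
tcp_pos: [0.5731, -0.2258, 0.2076]
orientation: [-1.271, 1.121, -1.11]
contact_force: [-0.2, 0.8, -0.4]
grip_width: 0.0003
```

```bash
python3 -c "
from h import *
o,f=snap('w21');print(o['tcp_pos'],o['contact_force'],RZ.T@(o['tcp_pos'][:2]-OG)*1000)
big('w21',100,400,80,300,'w21b',s=2.6)
"
```

```text
[ 0.57308553 -0.22581976  0.207584  ] [-0.23167373  0.82852709 -0.44775407] [ -44.98746512 -175.30381169]
```

View pics/w21b.png

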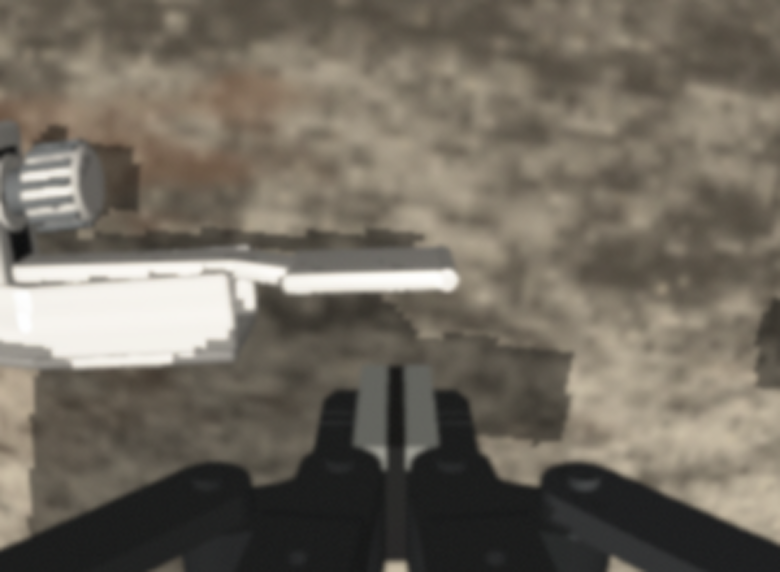

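step_arm:
  xyz:
    - [-0.013, 0, 0.015]
    - [-0.013, 0, 0.035]
    - [-0.013, 0, 0.05]
    - [-0.013, 0, 0.056]
    - [-0.013, 0, 0.062]
    - [-0.013, 0, 0.068]
    - [-0.013, 0, 0.074]
    - [-0.013, 0, 0.08]
  rotation:
    - [0, 0, 0]
    - [0, 0, 0]
    - [0, 0, 0]
    - [0, 0, 0]
    - [0, 0, 0]
    - [0, 0, 0]
    - [0, 0, 0]
    - [0, 0, 0]

```text
clock: 28.45
tcp_pos: [0.5958, -0.2191, 0.2073]
orientation: [-1.271, 1.122, -1.11]
contact_force: [-1.9, 0.5, 0.8]
grip_width: -0.0
```

```bash
python3 -c "
from h import *
o,f=snap('w22');print(o['tcp_pos'],o['contact_force'],RZ.T@(o['tcp_pos'][:2]-OG)*1000)
big('w22',100,400,80,300,'w22b',s=2.6)
"
```

```text
[ 0.59578427 -0.2190911   0.20729115] [-1.86159472  0.52645551  0.83960401] [ -21.38741998 -173.42092718]
```

View pics/w22b.png

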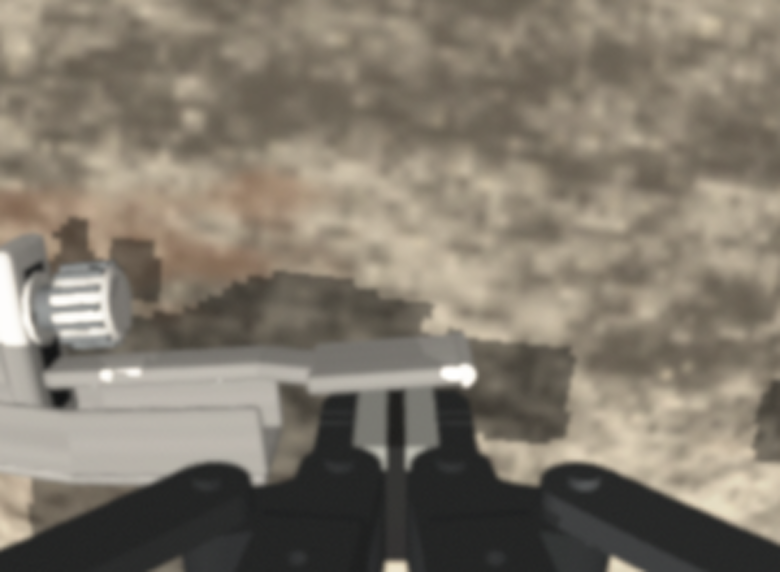

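step_arm:
  xyz:
    - [0, 0, 0.007]
    - [0, 0, 0.014]
    - [0, 0, 0.02]
    - [0, 0, 0.026]
    - [0, 0, 0.032]
    - [0, 0, 0.036]
    - [0, 0, 0]
    - [0, 0, -0.12]
    - [0, 0, -0.3]
    - [0, 0, -0.45]
    - [0, 0, -0.45]
    - [0, 0, -0.45]
  rotation:
    - [0, 0, 0]
    - [0, 0, 0]
    - [0, 0, 0]
    - [0, 0, 0]
    - [0, 0, 0]
    - [0, 0, 0]
    - [0, 0, 0]
    - [0, 0, 0]
    - [0, 0, 0]
    - [0, 0, 0]
    - [0, 0, 0]
    - [0, 0, 0]

```text
clock: 30.0
tcp_pos: [0.4631, -0.2364, 0.2091]
orientation: [-1.269, 1.119, -1.112]
contact_force: [-0.5, 0.2, 0.5]
grip_width: 0.0002
```

```bash
python3 -c "
from h import *
o,f=snap('w23');print(o['tcp_pos'],o['contact_force'],RZ.T@(o['tcp_pos'][:2]-OG)*1000)
big('w23',0,512,0,384,'w23b',s=1.55)
snap('s23','scene');big('s23',200,360,110,230,'s23b',s=5)
"
```

```text
[ 0.46310577 -0.23640877  0.20911755] [-0.49262739  0.24011439  0.50224588] [-154.77636179 -162.89115479]
```

View pics/w23b.png

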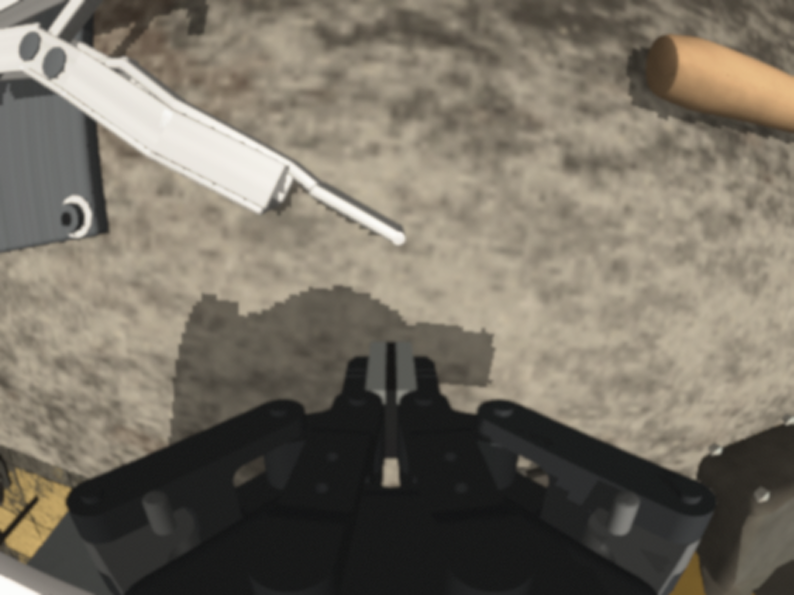

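View pics/s23b.png

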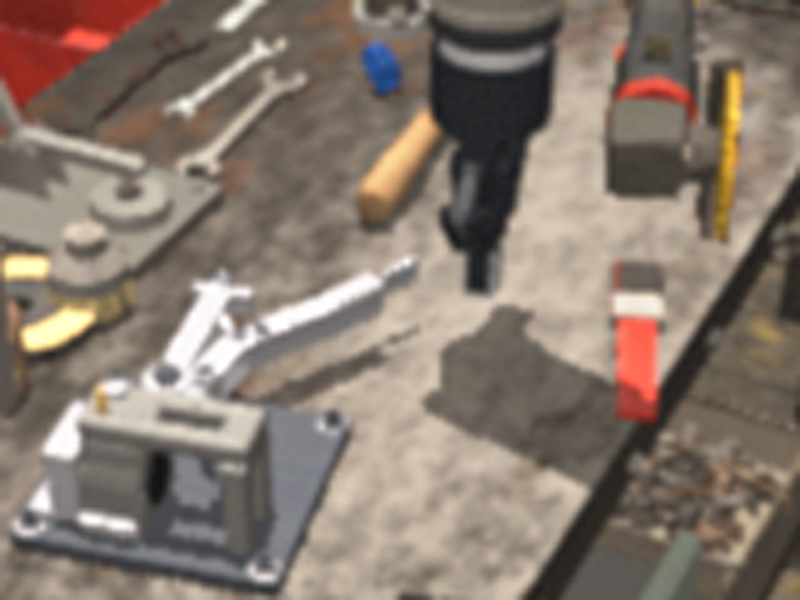

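step_arm:
  xyz:
    - [0, -0.1, -0.02]
    - [0, -0.25, -0.02]
    - [-0.1, -0.4, -0.02]
    - [-0.25, -0.52, -0.02]
    - [-0.4, -0.55, 0]
    - [-0.5, -0.55, 0]
    - [-0.5, -0.55, 0]
    - [-0.5, -0.55, 0]
  rotation:
    - [0, 0, 0]
    - [0, 0, 0]
    - [0, 0, 0]
    - [0, 0, 0]
    - [0, 0, 0]
    - [0, 0, 0]
    - [0, 0, 0]
    - [0, 0, 0]

```text
clock: 31.1
tcp_pos: [0.446, -0.0877, 0.3742]
orientation: [-1.27, 1.118, -1.111]
contact_force: [-0.2, -0.3, -0.0]
grip_width: 0.0002
```

```bash
python3 -c "
from h import *
o,f=snap('w24');print(o['tcp_pos'],o['contact_force'],o['clock'])
big('w24',0,512,0,384,'w24b',s=1.55)
snap('s24','scene');big('s24',200,280,160,225,'s24b',s=9)
snap('t24','top');a=ld('t24')[1]['pixels'];b=ld('top0')[1]['pixels']
cv2.imwrite('pics/cmp.png',np.vstack([b[110:260,120:400],a[110:260,120:400]])[:,:,::-1].repeat(2,0).repeat(2,1))
for p in[(0,0)]:pass
"
```

```text
[ 0.44596514 -0.08767537  0.37423134] [-0.22251356 -0.25077971 -0.0167394 ] 31.1
```

View pics/w24b.png

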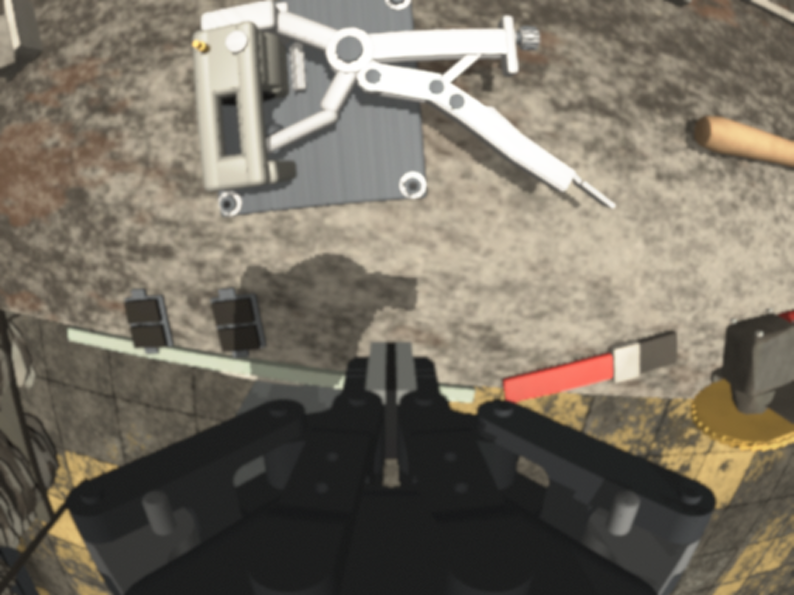

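View pics/s24b.png

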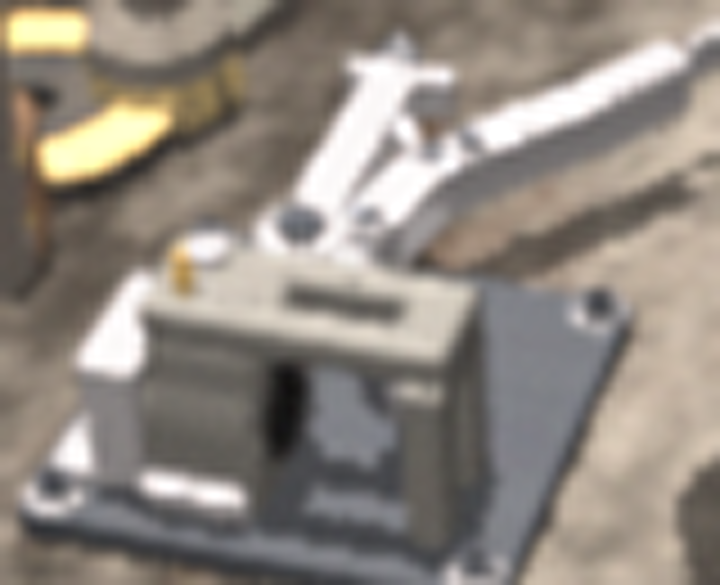

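View pics/cmp.png

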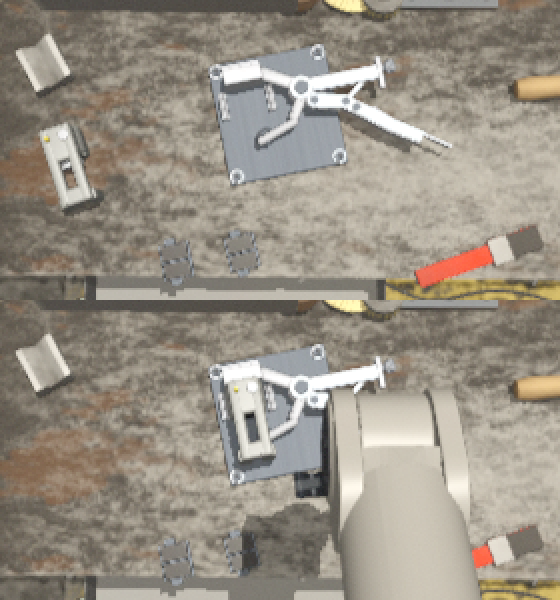

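```bash
python3 -c "
from bench import r
print(r.hand_in())"
```

```text
the job is handed in; nothing more can be done
None
```

I stood the caliper in the clamp's nest, pushed the piston home with the long handle, released the clamp with the lever, and handed the job in at about 31 s.

- **Placing:** I gripped the caliper by its bridge and set it between the cheeks, about 4 mm towards the outer-fork side of the nest. Then I let it go.
- **Locking:** I pushed the handle shut slowly with the closed fingertips. The highest force I read was about 11 N. It fell to zero as the clamp snapped over centre. I then drew the hand back about 4 cm for a second, and the clamp stayed locked by itself.
- **Releasing:** I pressed the release tab about 16 mm past contact and withdrew quickly. The clamp sprang wide open. I read 1.9 N partway through the press.

**Last checks:**
- The pictures show the jaw and handle back in the open position. The caliper stands upright and free in the nest with its housing against the fixed jaw.
- The piston no longer shows in the caliper's mouth. I judged this by eye and did not measure it to the millimetre.
- The pads and the V block look unmoved in the before and after top views. The arm partly hid the brush in the last top view; the part that showed had not moved.

**Limits of the checks:** I could read forces only at the end of each move, so short peaks in between were not seen. The wrist camera read about 1.5 to 2 mm to one side of the gripper's centre. I got round this by comparing the caliper with the nest in the same picture.

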